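# Fill the parts tray and hold it over the drawer front

### The arm

A 6-joint arm with a two-finger parallel gripper is mounted at the origin on the work surface. World frame = base frame: x ahead of the robot, y to its left, z up, the work surface at z = 0. Lengths are in m, angles in degrees, forces in N, time in s.
With the tool pointing down it reaches from about 0.35 to 1 m from the base axis. Payload 7.1 kg.
Tool frame: the origin (TCP) lies midway between the tips of the shut fingers; the grasp point (between the pads) lies robot.pinch_z behind it (robot.pinch_z is the distance from the TCP to the grasp point, in m); z points along the fingers, y is the line along which they close (so a half turn about z gives the same grasp; the last joint's range is limited). The gripper opens to 85 mm and grips with 20 to 120 N. Pads are 22 mm wide; open, the fingers measure 114 mm over their backs; the gripper's body (76 mm by 85 mm) begins 54 mm behind the grasp point. The pads swing forward as they close: fully open they stand 13 mm farther back than shut.
Start: joints at [-72.25, 24.242, 93.386, -0, 62.372, -1.089], TCP at [0.202, -0.591, 0.231] pointing down, gripper open.
Joint ranges: [-172.04, 172.04], [-51.8, 120.97], [4.93, 147.93], [-75.15, 255.16], [6.16, 154.13], [-145.62, 145.62]. Speed limits (degrees/s): [136.94, 136.94, 172.46, 180, 180, 180].

### API

Orientations are given as a 3x3 rotation matrix whose columns are the frame's x, y, z axes.
In Python, from rig import sensors, cams, robot gives the robot as it stands.
- The arm moves only by the tool drive_tool, never from a script. Its argument "plan" is one flat list of numbers, 6 for each row, row after row: the shift along the tool's x, y, z in units of 60 mm (1.0 is 60 mm), then the turn, a rotation vector about the tool's x, y, z in units of 10 degrees (1.0 is 10 degrees). A call has 1 to 8 rows; each row shifts and turns the commanded pose from where the row before left it, along the tool's axes as they then stand; what a row does not reach is not made up. A row lasts 1/8 s, in which the tool goes at most 62.5 mm and 10.7 degrees, less where a joint would pass 70% of its speed; a pose out of reach is approached as far as the arm can. A call is refused whole if a number of a shift passes 1 or a number of a turn 1, either way. A call with a gripper value outside its range is refused whole. "hand" is the opening in per cent of the stroke, from 0 (shut) to 100 (fully open), set as the call begins (left out, the last holds). The fingers move at their own pace and stop on an object; "grip_force" is the grip in N (left out, the last holds). Time passes only in rows, so rows that do not move let the fingers close. It gives the time, the measured TCP pose, the force, the opening and the grip force at its end, in the units of the state.
- sensors.get_state(): the state, without advancing time (a new reading comes with each control period).
- cams.capture(name): name is "side" or "top"; returns a dict with "img" (400x640x3 uint8, red, green, blue), "vertical_fov" (degrees; the focal length in pixels is half the picture's height over the tangent of half this angle, whatever the lens; pixels are square), "cx", "cy" (the principal point, pixels), "dist" ([k1, k2, p1, p2, k3] as OpenCV has them; the pictures are not rectified), "pose" (4x4, takes a point from camera to world coordinates). Camera axes: x right, y down, z forward; pixel columns grow to the right and rows downward; lengths in m; the calibration is good to about 2 mm. A picture is of the moment at which its call begins. There is no depth.
- robot.job_done(): hands the job in; it is judged then, once.
The state is a dict: "time_s": time; "joint_positions": joint angles; "joint_velocities": joint speeds; "joint_efforts": joint torques, N m; "tool_pos": TCP position; "orientation": TCP orientation; "contact_force": force on the tool from outside, world axes, zero at the start; "torque": the same for the moment, N m; "gripper_width": finger opening in m; "gripper_force": force on a finger pad.
Only numpy, scipy, OpenCV 4.12 (cv2) and the standard library are available. Lean on these libraries where they do the work, as an engineer would, in place of code of your own. Each camera call takes 0.05 s, during which the arm holds its last target. There are 200 camera calls.

### The job

Tip all six brass inserts out of the steel cup into the tray's empty bin while the tray stands on the bench, then stand the cup back upright on the bench and let go of it. Then pick the tray up by its handle and carry it, always close to level so that the brass ball stays in its pocket, to above the middle of the drawer front, and finish holding it there level and still, its underside about 10 cm above the panel, so that I can take the parts out of it: do not put the tray down or let go of it at the end. The drawer front is freshly lacquered, so nothing may touch it, and leave the sanding block, tape roll and mallet where they are.

Things in the scene. Friction and masses are not known exactly. Their poses are not given: they have to be found in the camera images.
- tray: plywood tray 200 (own x) x 160 (own y) mm, walls 6 thick, 36 high, floor 6 thick, 0.3-0.5 kg; origin at the centre of its underside, z up. A 12 mm upright board runs along x through the middle, 36 high; from x -60 to +60 it rises to 92 mm, with a hand hole (z 36 to 62) under a 30 mm high bar to carry it by. The +y half is an empty bin; the -y half is a grey block with the ball's pocket
- tray_handle (a point): middle of the tray's handle bar (bar 120 mm long along tray x, 12 mm thick along tray y, 30 mm high), 77 mm above the tray's underside; axes as the tray's; 26 mm of hand hole lies below the bar
- tray_bin (a point): centre of the floor of the tray's empty bin, inside 188 mm (tray x) x 68 mm (tray y), 30 mm deep; 40 mm to the tray's +y side of its middle; axes as the tray's
- tray_pocket (a point): centre of the floor of the round ball pocket, 31 mm across and 4 mm deep, 10 mm above the tray's underside, 40 mm to the tray's -y side of its middle
- ball_center (a point): centre of the polished brass ball (a ball-shaped drawer pull, 28 mm across, 95 g) that lies loose in the tray's pocket; it can roll about 6 mm to each side, and climbs out over the rim if the tray is tipped about 40 degrees or jerked
- cup_mid (a point): open round steel cup, 80 mm high, outside 52 mm across at the foot and 64 mm at the rim, wall 2.5 mm, 110 g; this point is on its axis half-way up (40 mm above its foot), z towards the mouth. The six inserts lie loose in its lower half; the last of them slide out only once it is tipped 20 to 40 degrees past level
- front_mid (a point): middle of the top face of the dark lacquered drawer front, 300 (own x) x 160 (own y) x 20 mm, lying on two 20 mm high, 200 mm long pale battens along its y, so its top face is 40 mm above the bench; it does not move. z up
- insert0_mid (a point): one of the six brass threaded inserts (16 mm long, 12 mm thick with a 16 mm flange, 11 g), its centre; z along its axis. Poured slowly from 9 cm up, inserts land up to about 60 mm beyond the rim, in the direction of tipping
- insert1_mid (a point): one of the six brass threaded inserts (16 mm long, 12 mm thick with a 16 mm flange, 11 g), its centre; z along its axis. Poured slowly from 9 cm up, inserts land up to about 60 mm beyond the rim, in the direction of tipping
- insert2_mid (a point): one of the six brass threaded inserts (16 mm long, 12 mm thick with a 16 mm flange, 11 g), its centre; z along its axis. Poured slowly from 9 cm up, inserts land up to about 60 mm beyond the rim, in the direction of tipping
- insert3_mid (a point): one of the six brass threaded inserts (16 mm long, 12 mm thick with a 16 mm flange, 11 g), its centre; z along its axis. Poured slowly from 9 cm up, inserts land up to about 60 mm beyond the rim, in the direction of tipping
- insert4_mid (a point): one of the six brass threaded inserts (16 mm long, 12 mm thick with a 16 mm flange, 11 g), its centre; z along its axis. Poured slowly from 9 cm up, inserts land up to about 60 mm beyond the rim, in the direction of tipping
- insert5_mid (a point): one of the six brass threaded inserts (16 mm long, 12 mm thick with a 16 mm flange, 11 g), its centre; z along its axis. Poured slowly from 9 cm up, inserts land up to about 60 mm beyond the rim, in the direction of tipping
- sanding_block_mid (a point): cork-faced sanding block 100 x 55 x 38 mm lying on the bench, its centre; leave alone
- tape_roll_mid (a point): yellow roll of masking tape 96 mm across, 24 mm high, lying flat, its centre; leave alone
- mallet_mid (a point): small wooden mallet lying on the bench: centre of its head (56 mm across, 100 mm long along x); the 24 mm thick handle reaches 174 mm along y from there; leave alone
Not all that is in view belongs to the job. What is meant by the part that bears cup_mid is not purple or red, and is the smaller of those in its own colour.

How it is judged (in metres and radians):
On the way, in this order (a step that is already met when the one before it is completed fails the run):
1. all six inserts lie in the tray's bin, tipped from the cup that is still held, with the tray standing on the bench (x of insert0_mid in the frame of tray_bin between -0.093 and 0.093 m and y of insert0_mid in the frame of tray_bin between -0.033 and 0.033 m and z of insert0_mid in the frame of tray_bin between -0.005 and 0.032 m and x of insert1_mid in the frame of tray_bin between -0.093 and 0.093 m and y of insert1_mid in the frame of tray_bin between -0.033 and 0.033 m and z of insert1_mid in the frame of tray_bin between -0.005 and 0.032 m and x of insert2_mid in the frame of tray_bin between -0.093 and 0.093 m and y of insert2_mid in the frame of tray_bin between -0.033 and 0.033 m and z of insert2_mid in the frame of tray_bin between -0.005 and 0.032 m and x of insert3_mid in the frame of tray_bin between -0.093 and 0.093 m and y of insert3_mid in the frame of tray_bin between -0.033 and 0.033 m and z of insert3_mid in the frame of tray_bin between -0.005 and 0.032 m and x of insert4_mid in the frame of tray_bin between -0.093 and 0.093 m and y of insert4_mid in the frame of tray_bin between -0.033 and 0.033 m and z of insert4_mid in the frame of tray_bin between -0.005 and 0.032 m and x of insert5_mid in the frame of tray_bin between -0.093 and 0.093 m and y of insert5_mid in the frame of tray_bin between -0.033 and 0.033 m and z of insert5_mid in the frame of tray_bin between -0.005 and 0.032 m and contact force between the fingers and cup above 0.3 N and height (world z) of tray below 0.008 m), for 0.2 s.
2. the cup stands upright on the bench, let go, with the tray still standing on the bench (angle between cup's own z axis and vertical below 0.08 rad and height (world z) of cup below 0.006 m and contact force between the fingers and cup below 0.05 N and linear speed of cup below 0.02 m/s and height (world z) of tray below 0.008 m), for 0.2 s.
At the end, for the whole second after the job is handed in: Gripper holds the tray still, level within 7 deg, its middle within 50 mm of the drawer front's middle, underside 60 to 150 mm above it, touching neither panel nor cup; ball in its pocket, six inserts in the bin; cup upright on the bench, released, at rest (x of insert0_mid in the frame of tray_bin between -0.093 and 0.093 m and y of insert0_mid in the frame of tray_bin between -0.033 and 0.033 m and z of insert0_mid in the frame of tray_bin between -0.005 and 0.032 m and x of insert1_mid in the frame of tray_bin between -0.093 and 0.093 m and y of insert1_mid in the frame of tray_bin between -0.033 and 0.033 m and z of insert1_mid in the frame of tray_bin between -0.005 and 0.032 m and x of insert2_mid in the frame of tray_bin between -0.093 and 0.093 m and y of insert2_mid in the frame of tray_bin between -0.033 and 0.033 m and z of insert2_mid in the frame of tray_bin between -0.005 and 0.032 m and x of insert3_mid in the frame of tray_bin between -0.093 and 0.093 m and y of insert3_mid in the frame of tray_bin between -0.033 and 0.033 m and z of insert3_mid in the frame of tray_bin between -0.005 and 0.032 m and x of insert4_mid in the frame of tray_bin between -0.093 and 0.093 m and y of insert4_mid in the frame of tray_bin between -0.033 and 0.033 m and z of insert4_mid in the frame of tray_bin between -0.005 and 0.032 m and x of insert5_mid in the frame of tray_bin between -0.093 and 0.093 m and y of insert5_mid in the frame of tray_bin between -0.033 and 0.033 m and z of insert5_mid in the frame of tray_bin between -0.005 and 0.032 m and distance between ball_center and tray_pocket below 0.017 m and angle between cup's own z axis and vertical below 0.08 rad and height (world z) of cup below 0.006 m and contact force between each of the fingers, tray and cup below 0.05 N and linear speed of each of cup, tray below 0.02 m/s and contact force between the fingers and tray above 1 N and angle between tray's own z axis and vertical below 0.12 rad and horizontal distance between tray and front_mid below 0.05 m and z of tray in the frame of front_mid between 0.06 and 0.15 m and contact force between tray and drawer_front below 0.05 N and angular speed of tray below 0.15 rad/s); the arm keeps its last pose, push and grip.
It fails at once if the brass ball leaves its pocket (distance between ball_center and tray_pocket above 0.021 m).
It fails at once if the tray is tipped more than about 30 degrees (angle between tray's own z axis and vertical above 0.52 rad).
It fails at once if something touches the freshly lacquered drawer front (contact force between drawer_front and anything else above 0.3 N).
It fails at once if the sanding block, the tape roll or the mallet is moved (distance of any of sanding_block_mid, tape_roll_mid, mallet_mid from where it was at the start of the episode above 0.025 m).
It also fails if it takes over 72 s, if anything falls off the work surface, if the arm or the gripper's body presses on something with over 40 N, if the wrist force passes 120 N, or if a joint passes its speed limit or range.

## Working session

There is one attempt and no reset: what is moved stays moved. The work goes in short steps, Python scripts to look and compute and a tool call to move; the robot and the scene stay as the last step left them, time stands still between calls to the robot, and variables do not carry over. Pictures are saved under pics/ and viewed, at most 10 in all, crops included, and the job is handed in when it is done.

Besides the shell and the picture viewer there is one more tool, called after "Emit:" by a JSON object that holds its "name" and its "arguments". drive_tool: Moves the arm, as the interface text tells. Its arguments: {"type":"object","properties":{"plan":{"type":"array","items":{"type":"number"}},"hand":{"type":"number"},"grip_force":{"type":"number"}},"required":["plan"]}

```bash
mkdir -p pics; ls; cat > h.py <<'E'
import numpy as np, cv2
from rig import sensors, cams, robot
def K(c):
    f=200/np.tan(np.radians(c["vertical_fov"])/2); return np.array([[f,0,c["cx"]],[0,f,c["cy"]],[0,0,1.]])
def ray(c,uv):
    p=cv2.undistortPoints(np.array(uv,float).reshape(-1,1,2),K(c),np.array(c["dist"])).reshape(-1,2)
    T=np.array(c["pose"]); d=np.c_[p,np.ones(len(p))]@T[:3,:3].T
    return T[:3,3],d
def onz(c,uv,z):
    o,d=ray(c,uv); return o+d*((z-o[2])/d[:,2])[:,None]
def proj(c,P):
    T=np.linalg.inv(np.array(c["pose"])); 
    return cv2.projectPoints(np.array(P,float).reshape(-1,1,3),cv2.Rodrigues(T[:3,:3])[0],T[:3,3],K(c),np.array(c["dist"]))[0].reshape(-1,2)
def cap(n,fn=None):
    c=cams.capture(n)
    if fn: cv2.imwrite("pics/"+fn+".png",c["img"][:,:,::-1])
    return c
E
python3 - <<'E'
from h import *
for n in("top","side"):
    c=cap(n,n+"0"); print(n,c["vertical_fov"],c["dist"],np.round(c["pose"],3).tolist())
s=sensors.get_state(); print(s, robot.pinch_z)
E
```

```text
pics
top 43.714720915040296 [0.01761338 0.         0.         0.         0.        ] [[0.005, -0.985, 0.173, 0.391], [-1.0, -0.001, 0.021, -0.066], [-0.02, -0.173, -0.985, 1.342], [0.0, 0.0, 0.0, 1.0]]
side 42.91471764786327 [-0.04543413  0.          0.          0.          0.        ] [[-0.923, -0.197, 0.332, 0.093], [-0.386, 0.441, -0.811, 1.23], [0.014, -0.876, -0.483, 0.864], [0.0, 0.0, 0.0, 1.0]]
{'time_s': 0.1, 'joint_positions': array([-7.22504265e+01,  2.42802572e+01,  9.34259810e+01,  1.41006251e-03,
        6.23737917e+01, -1.08865447e+00]), 'joint_velocities': array([ 0.05767773, -0.13113976, -0.14239818, -0.00862514, -0.00930367,
       -0.05697063]), 'joint_efforts': array([ 5.33015591e-04, -5.58425546e+01, -2.82443637e+01, -1.81460700e-05,
        2.96401122e-03, -2.09586221e-05]), 'tool_pos': array([ 0.20169158, -0.59104426,  0.23062856]), 'orientation': array([[ 9.46437732e-01,  3.22886135e-01, -4.05052837e-04],
       [ 3.22886385e-01, -9.46436789e-01,  1.33694066e-03],
       [ 4.83226947e-05, -1.39611713e-03, -9.99999024e-01]]), 'contact_force': array([-0.33307034,  0.36722127,  0.12798664]), 'torque': array([-0.03229079, -0.02414185,  0.02906754]), 'gripper_force': 0.0, 'gripper_width': 0.08559685709363578} 0.0187
```

View pics/top0.png

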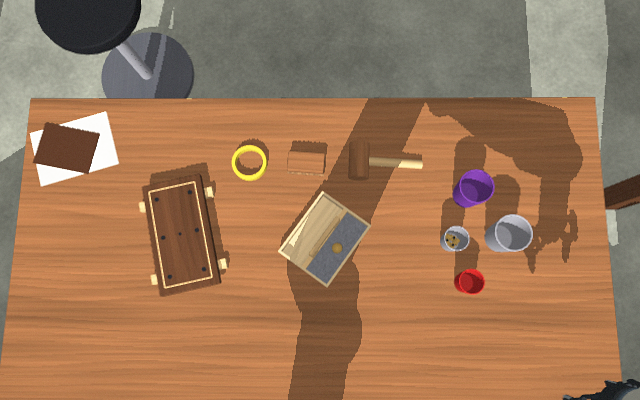

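View pics/side0.png

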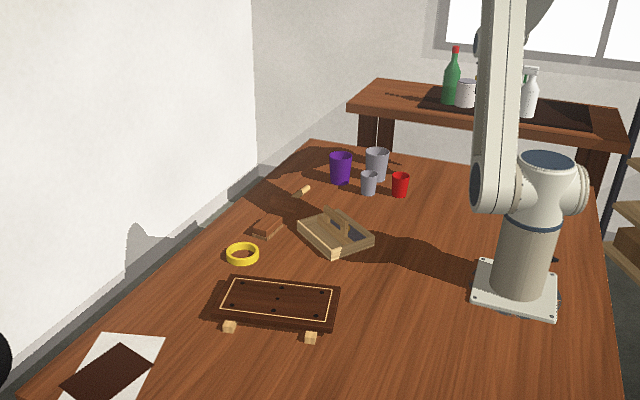

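The cups in the top view are purple (474,188), large grey (513,233), small grey (456,238) and red (470,281). The small grey one fits: it isn't purple or red, it's the smaller of the two greys, and it holds brass inserts. I'll confirm that in a crop, with the tray beside it.

```bash
python3 - <<'E'
from h import *
im=cv2.imread("pics/top0.png")
a=cv2.resize(im[182:298,268:384],(580,580),interpolation=cv2.INTER_CUBIC)
b=cv2.resize(im[216:260,432:476],(220,220),interpolation=cv2.INTER_CUBIC)
o=np.zeros((580,800,3),np.uint8); o[:,:580]=a; o[:220,580:]=b
cv2.imwrite("pics/crop.png",o)
E
```

```text
(no output)
```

View pics/crop.png

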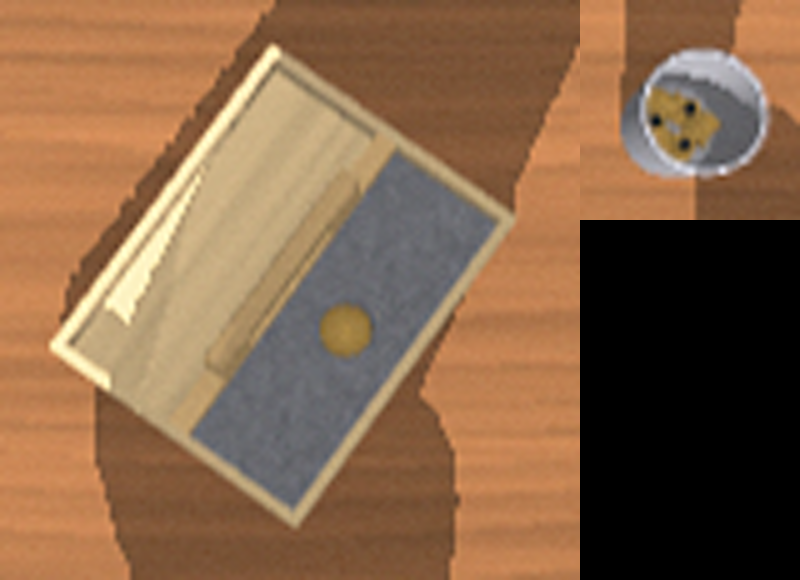

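The crop shows the small grey cup at (456.8,238.6) with brass inserts inside, so it is the right one. The tray's bin is on its upper-left side, the ball sits at (337,248), and the rim corners are at (323,190.6), (278,251), (327,287) and (371,225.6).

```bash
python3 - <<'E'
from h import *
c=cap("top"); s=cap("side")
np.set_printoptions(precision=4,suppress=True)
t=onz(c,[[323,190.6],[278,251.2],[327.2,287.2],[371,225.6]],.036)[:,:2]; print(t)
A,B,C,D=t; print("sides",[np.linalg.norm(v) for v in(A-B,B-C,C-D,D-A)],"ctr",t.mean(0))
y=(A+B-C-D); y/=np.linalg.norm(y); x=np.array([y[1],-y[0]]); print("x",x,"yawx",np.degrees(np.arctan2(x[1],x[0])),"y",y,"pocket",t.mean(0)-.04*y, "ball", onz(c,[[337,248]],.024))
print("cup rim",onz(c,[[456.8,238.6]],.08), "rad", onz(c,[[456.8-12.8,238.6],[456.8+12.8,238.6]],.08)[:,1])
f=onz(c,[[143,187],[205,176],[221,284],[161,297]],.04)[:,:2]; print("front",f,f.mean(0),np.linalg.norm(f[0]-f[1]),np.linalg.norm(f[1]-f[2]))
print("tape",onz(c,[[249.5,162]],.024),"block",onz(c,[[307,158]],.038),"mallet",onz(c,[[359,160],[422,161]],[.056,.03][0]))
print("others rims",onz(c,[[476,186],[513,232],[470,281]],.1))
# check cup & tray in side
m=t.mean(0); print(proj(s,[[*onz(c,[[456.8,238.6]],.08)[0][:2],.08],[*m,.092],[*f.mean(0),.04]]))
# side view cup rim: bright cluster
E
```

```text
[[ 0.6707 -0.04  ]
 [ 0.508   0.0774]
 [ 0.4152 -0.052 ]
 [ 0.5763 -0.1671]]
sides [np.float64(0.20062941266788387), np.float64(0.1592901142930864), np.float64(0.19800552598718166), np.float64(0.15833625146931676)] ctr [ 0.5426 -0.0454]
x [ 0.808  -0.5892] yawx -36.10155029051843 y [0.5892 0.808 ] pocket [ 0.519  -0.0777] ball [[ 0.518  -0.0775  0.024 ]]
cup rim [[ 0.5374 -0.3796  0.08  ]] rad [-0.3475 -0.4117]
front [[0.6793 0.4437]
 [0.7098 0.2781]
 [0.4222 0.2232]
 [0.3886 0.3772]] [0.55   0.3306] 0.16841705547083902 0.29274399800427164
tape [[0.7531 0.1619 0.024 ]] block [[0.7604 0.0037 0.038 ]] mallet [[ 0.7497 -0.1358  0.056 ]
 [ 0.7467 -0.3026  0.056 ]]
others rims [[ 0.669  -0.4285  0.1   ]
 [ 0.552  -0.5138  0.1   ]
 [ 0.4308 -0.4023  0.1   ]]
[[370.1283 172.945 ]
 [336.3095 211.9019]
 [280.3216 297.0404]]
```

```bash
cat > log.py <<'E'
from h import *
import json,os
s=sensors.get_state()
with open("log.jsonl","a") as f: f.write(json.dumps({k:np.array(s[k]).tolist() for k in("joint_positions","tool_pos","orientation","time_s")})+"\n")
print(np.round(s["joint_positions"],2),np.round(s["tool_pos"],4),round(s["time_s"],2))
E
python3 log.py
```

```text
[-72.25  24.27  93.41  -0.    62.37  -1.09] [ 0.2017 -0.5912  0.2308] 0.2
```

Emit:
{"name": "drive_tool", "arguments": {"plan": [0,-0.8,-1,0,0,0,0,-0.8,-0.5,0,0,0,0,0,0,0,1,0,0,0,0,0,1,0,0,0,0,0,1,0,0,0,0,0,1,0,0,0,0,0,0,0,0,0,0,0,0,0]}}

```text
time_s: 1.2
tool_pos: [0.1737, -0.5092, 0.3101]
orientation: [[0.727, 0.323, 0.607], [0.248, -0.946, 0.207], [0.641, -0.0, -0.768]]
contact_force: [0.5, -0.0, -0.2]
gripper_width: 0.0852
gripper_force: 0.0
```

```bash
python3 log.py
```

```text
[-92.08  19.19  99.84  37.43  80.08 -33.97] [ 0.1737 -0.5092  0.3101] 1.2
```

Emit:
{"name": "drive_tool", "arguments": {"plan": [0,-0.5,0,0,1,0,0,0,0,0,1,0,0,0,0,0.5,1,0.5,0,0,0,0.5,0,0.5,0,0,0,0,0,0,0,0,0,0,0,0]}}

```text
time_s: 1.95
tool_pos: [0.1649, -0.4804, 0.3107]
orientation: [[0.404, 0.396, 0.825], [-0.036, -0.894, 0.447], [0.914, -0.21, -0.347]]
contact_force: [-1.1, 0.1, -0.2]
gripper_width: 0.0852
gripper_force: 0.0
```

```bash
python3 log.py
```

```text
[-98.82  32.33  98.05  49.76 102.01 -38.75] [ 0.1649 -0.4804  0.3107] 1.95
```

```bash
cat > kin.py <<'E'
import numpy as np, json
from scipy.optimize import least_squares
from scipy.spatial.transform import Rotation as Ro
def fk(q,p):
    d1,a1,L2,a3,L3,d6,lat=p; q=np.array(q)
    R=Ro.from_euler("z",q[0],degrees=True); P=R.apply([a1,lat,d1])
    R=R*Ro.from_euler("y",q[1],degrees=True); P=P+R.apply([0,0,L2])
    R=R*Ro.from_euler("y",q[2],degrees=True); P=P+R.apply([a3,0,L3]); W=P
    R=R*Ro.from_euler("z",q[3],degrees=True)*Ro.from_euler("y",q[4],degrees=True); P=P+R.apply([0,0,d6])
    R=R*Ro.from_euler("z",q[5],degrees=True)
    return P,R,W
E
python3 - <<'E'
from kin import *
L=[json.loads(l) for l in open("log.jsonl")]
for l in L:
    P,R,W=fk(l["joint_positions"],[.3,0,.4,0,.4,.2,0]); M=np.array(l["orientation"])
    print(np.round((R.as_matrix().T@M),3).tolist())
r=lambda p:np.concatenate([fk(l["joint_positions"],p)[0]-l["tool_pos"] for l in L]+[0.002*(np.array(p)-[.35,0,.4,0,.4,.25,0])])
s=least_squares(r,[.35,0,.4,0,.4,.25,0.]); print(np.round(s.x,4),np.abs(r(s.x)[:9]).max()); np.save("p.npy",s.x)
E
```

```text
[[0.0, -1.0, -0.0], [1.0, 0.0, 0.0], [-0.0, -0.0, 1.0]]
[[0.0, -1.0, -0.0], [1.0, 0.0, 0.0], [-0.0, -0.0, 1.0]]
[[0.0, -1.0, 0.0], [1.0, 0.0, 0.0], [-0.0, 0.0, 1.0]]
[0.3124 0.     0.5629 0.0773 0.4849 0.301  0.0119] 8.260351609834515e-06
```

```bash
cat >> kin.py <<'E'
p=np.load("p.npy")
Rz90=Ro.from_euler("z",90,degrees=True)
LO=np.array([-172.04,-51.8,4.93,-75.15,6.16,-145.62]);HI=np.array([172.04,120.97,147.93,255.16,154.13,145.62])
def tool(q):
    P,R,W=fk(q,p); return P,R*Rz90,W
def ik(P,R,q0):
    f=lambda q:np.r_[(tool(q)[0]-P)*10,(R.inv()*tool(q)[1]).as_rotvec()]
    s=least_squares(f,np.clip(q0,LO+.1,HI-.1),bounds=(LO,HI),x_scale=50); return s.x,np.abs(s.fun).max()
def margin(q): return min((q-LO).min(),(HI-q).min())
def Rt(az,al,sg):
    a,b=np.radians(az),np.radians(al); t=np.array([np.cos(a)*np.cos(b),np.sin(a)*np.cos(b),-np.sin(b)])
    y=sg*np.array([-np.sin(a),np.cos(a),0]); return Ro.from_matrix(np.c_[np.cross(y,t),y,t])
PZ=.0187
tc=np.array([.5426,-.0454]);tx=np.array([.808,-.5892]);ty=np.array([.5892,.808]);cup=np.array([.5374,-.3796])
def pour(az,al,sg,s,th,lx=-.045,lz=.10,ly=.04):
    """tool pose with lowest lip point at tray (s*lx, ly, lz), cup tipped th about tray y toward s*x"""
    X=s*np.r_[tx,0];Y=np.r_[ty,0];Z=np.array([0,0,1.]);r=np.radians(th)
    R=Ro.from_rotvec(s*Y*r)*Rt(az,al,sg)
    c=np.sin(r)*X+np.cos(r)*Z; low=np.cos(r)*X-np.sin(r)*Z
    mid=np.r_[tc,0]+X*lx+Y*ly+Z*lz-.04*c-.032*low
    return mid+R.apply([0,0,PZ]),R,mid
E
cat > search.py <<'E'
from kin import *
import itertools
qs=[np.array([a,b,100,d,e,f]) for a in(-60,-20) for b in(10,50) for d in(90,150,200) for e in(60,100) for f in(-60,60)]
def best(P,R):
    o=[]
    for q0 in qs:
        q,e=ik(P,R,q0)
        if e<1e-4 and margin(q)>4 and not any(np.abs(q-x).max()<1 for x in o): o.append(q)
    return o
for az,al,sg in itertools.product((-45,-65,-80),(22,32),(1,-1)):
    R=Rt(az,al,sg);P=np.r_[cup,.04]+R.apply([0,0,PZ])
    for q in best(P,R):
        for s,g in itertools.product((1,-1),(0,20,40,60)):
            # lift, yaw to pour az, then tip
            az2=54-s*g; ok=True; qq=q; ms=[margin(q)]
            Pp,Rp,mid=pour(az2,al,sg,s,0); 
            for k in np.linspace(0,1,9)[1:]:
                Rk=Rt(az+(az2-az)*k,al,sg); m=np.r_[cup,.04]*(1-k)+mid*k; m[2]=.04+.16*min(1,3*k)+ (mid[2]-.2)*max(0,k-.5)*2
                qn,e=ik(m+Rk.apply([0,0,PZ]),Rk,qq); ms.append(margin(qn))
                if e>1e-3: ok=False;break
                qq=qn
            if not ok: continue
            for th in range(10,131,15):
                P2,R2,_=pour(az2,al,sg,s,th); qn,e=ik(P2,R2,qq); ms.append(margin(qn))
                if e>1e-3: ok=False;break
                qq=qn
            if ok: print(az,al,sg,"s",s,"g",g,"m",round(min(ms),1),np.round(q),np.round(qq),"back z",round(-R2.as_matrix()[2,2],2))
E
time timeout 570 python3 search.py
```

```text
-45 22 1 s -1 g 0 m 18.6 [-31.  55. 123. 195.  66.  89.] [-30.  63. 115. 114. 103. -36.] back z -0.24
-45 22 1 s -1 g 20 m 19.4 [-31.  55. 123. 195.  66.  89.] [-26.  55. 124. 129.  89. -43.] back z 0.0
-45 22 1 s -1 g 40 m 17.0 [-31.  55. 123. 195.  66.  89.] [-18.  47. 131. 152.  75. -52.] back z 0.22
-45 22 1 s -1 g 60 m 11.4 [-31.  55. 123. 195.  66.  89.] [ -5.  39. 132. 182.  60. -66.] back z 0.37
-45 22 -1 s 1 g 0 m 12.0 [-31.  55. 123. 195.  66. -91.] [-30.  62. 109.  81. 106.  47.] back z -0.24
-45 22 -1 s 1 g 20 m 8.6 [-31.  55. 123. 195.  66. -91.] [-29.  55. 105.  69.  97.  62.] back z 0.0
-45 22 -1 s 1 g 40 m 5.7 [-31.  55. 123. 195.  66. -91.] [-26.  51.  99.  55.  95.  78.] back z 0.21
-45 22 -1 s 1 g 60 m 5.8 [-31.  55. 123. 195.  66. -91.] [-20.  49.  93.  42.  96.  92.] back z 0.37
-45 32 1 s -1 g 0 m 20.8 [-31.  49. 122. 195.  49.  87.] [-26.  67. 116. 125. 112. -38.] back z -0.34
-45 32 1 s -1 g 20 m 20.0 [-31.  49. 122. 195.  49.  87.] [-22.  60. 125. 140. 101. -47.] back z -0.12
-45 32 1 s -1 g 40 m 15.6 [-31.  49. 122. 195.  49.  87.] [-14.  53. 131. 162.  90. 
[... 2346 characters left out ...]
. 129.  89. -43.] back z 0.0
-80 22 1 s -1 g 40 m 4.3 [-15.  55. 111. 251.  63.  75.] [-18.  47. 131. 152.  75. -52.] back z 0.22
-80 22 1 s -1 g 60 m 4.3 [-15.  55. 111. 251.  63.  75.] [ -5.  39. 132. 182.  60. -66.] back z 0.37
-80 22 -1 s 1 g 0 m 4.3 [ -15.   55.  111.  251.   63. -105.] [-30.  62. 109.  81. 106.  47.] back z -0.24
-80 22 -1 s 1 g 20 m 4.3 [ -15.   55.  111.  251.   63. -105.] [-29.  55. 105.  69.  97.  62.] back z 0.0
-80 22 -1 s 1 g 40 m 4.3 [ -15.   55.  111.  251.   63. -105.] [-26.  51.  99.  55.  95.  78.] back z 0.21
-80 22 -1 s 1 g 60 m 4.3 [ -15.   55.  111.  251.   63. -105.] [-20.  49.  93.  42.  96.  92.] back z 0.37
real	0m20.051s
user	0m19.611s
sys	0m0.133s
```

```bash
cat > plan.py <<'E'
from kin import *
from rig import sensors
np.set_printoptions(precision=3,suppress=True)
def now():
    s=sensors.get_state(); return np.array(s["joint_positions"]),np.array(s["tool_pos"]),Ro.from_matrix(s["orientation"])
def rows(P,R,poses,q,nd=2):
    """poses: list of (P,R) reached one per row; prints rounded rows with ik check"""
    out=[]
    for i,(P2,R2) in enumerate(poses):
        d=np.round(R.inv().apply(P2-P)/.06,nd); w=np.round(np.degrees((R.inv()*R2).as_rotvec())/10,nd)
        bad=np.abs(np.r_[d,w]).max()>1 or np.linalg.norm(d)*60>62 or np.linalg.norm(w)>1.065
        P=P+R.apply(d*.06); R=R*Ro.from_rotvec(np.radians(w*10))
        qn,e=ik(P,R,q); sp=np.abs(qn-q)*8/np.array([136.94,136.94,172.46,180,180,180]); q=qn
        out+= (np.r_[d,w]+0).tolist()
        if bad or e>1e-3 or sp.max()>.68 or margin(q)<4: print("!! row",i,"bad",bad,"e",e,"sp",sp.max(),"m",margin(q))
        if i%8==7 or i==len(poses)-1: print([round(v,nd) for v in out[-(6*(i%8+1)):]],"\n   ->",P,"q",np.round(q))
    return P,R,q
def cart(P,R,P2,R2,n):
    w=(R.inv()*R2).as_rotvec(); return [(P+(P2-P)*k/n,R*Ro.from_rotvec(w*k/n)) for k in range(1,n+1)]
E
python3 - <<'E'
from plan import *
q,P,R=now()
Rp=Rt(-60,25,1);Pg=np.r_[cup,.04]+Rp.apply([0,0,PZ])
Pa=Pg-.13*Rp.as_matrix()[:,2]+[0,0,.05]
qa=None
for g in([-22,52,120,220,56,82],):
    qa,e=ik(Pa,Rp,np.array(g)); print(qa,e)
for n in (24,):
    js=[q+(qa-q)*k/n for k in range(1,n+1)]
    rows(P,R,[tool(j)[:2] for j in js],q)
    print(np.array([np.r_[tool(j)[0],tool(j)[2]] for j in js[::3]]))
E
```

```text
[-10.994  38.131 131.966 233.134  58.764  81.268] 1.5815126985785355e-13
[0.53, 0.41, 0.63, -0.19, 0.49, 0.37, 0.5, 0.3, 0.64, -0.15, 0.51, 0.43, 0.45, 0.2, 0.66, -0.11, 0.51, 0.49, 0.37, 0.13, 0.64, -0.09, 0.51, 0.56, 0.3, 0.06, 0.62, -0.06, 0.51, 0.6, 0.2, 0.01, 0.59, -0.05, 0.49, 0.66, 0.12, 0.0, 0.54, -0.03, 0.48, 0.69, 0.04, 0.0, 0.49, -0.03, 0.46, 0.74] 
   -> [ 0.497 -0.494  0.395] q [-70.  34. 109. 111.  88.   1.]
[-0.04, 0.02, 0.42, -0.02, 0.46, 0.77, -0.09, 0.05, 0.36, -0.03, 0.44, 0.78, -0.13, 0.11, 0.27, -0.03, 0.45, 0.81, -0.16, 0.17, 0.2, -0.04, 0.44, 0.81, -0.14, 0.22, 0.11, -0.04, 0.44, 0.82, -0.12, 0.28, 0.03, -0.04, 0.46, 0.81, -0.07, 0.33, -0.04, -0.03, 0.46, 0.81, 0.0, 0.36, -0.12, -0.01, 0.48, 0.79] 
   -> [ 0.605 -0.444  0.322] q [-40.  36. 121. 172.  73.  41.]
[0.08, 0.38, -0.19, 0.01, 0.49, 0.77, 0.16, 0.36, -0.25, 0.03, 0.51, 0.75, 0.26, 0.34, -0.29, 0.08, 0.5, 0.73, 0.34, 0.28, -0.34, 0.11, 0.51, 0.71, 0.43, 0.21, -0.37, 0.17, 0.49, 0.69, 0.48, 0.11, -0.4, 0.21, 0.48, 0.67, 0.52, 0.01, -0.4, 0.27, 0.45, 0.64, 0.54, -0.12, -0.4, 0.32, 0.41, 0.64] 
   -> [ 0.487 -0.293  0.137] q [-11.  38. 132. 233.  59.  81.]
[[ 0.219 -0.487  0.322 -0.043 -0.61   0.405]
 [ 0.36  -0.495  0.36   0.071 -0.579  0.376]
 [ 0.468 -0.495  0.389  0.171 -0.526  0.349]
 [ 0.544 -0.489  0.396  0.253 -0.455  0.326]
 [ 0.59  -0.473  0.373  0.314 -0.372  0.307]
 [ 0.605 -0.444  0.322  0.352 -0.283  0.29 ]
 [ 0.588 -0.398  0.253  0.369 -0.193  0.278]
 [ 0.537 -0.338  0.181  0.364 -0.108  0.268]]
```

Emit:
{"name": "drive_tool", "arguments": {"plan": [0.53,0.41,0.63,-0.19,0.49,0.37,0.5,0.3,0.64,-0.15,0.51,0.43,0.45,0.2,0.66,-0.11,0.51,0.49,0.37,0.13,0.64,-0.09,0.51,0.56,0.3,0.06,0.62,-0.06,0.51,0.6,0.2,0.01,0.59,-0.05,0.49,0.66,0.12,0.0,0.54,-0.03,0.48,0.69,0.04,0.0,0.49,-0.03,0.46,0.74]}}

```text
time_s: 2.95
tool_pos: [0.4967, -0.4942, 0.3958]
orientation: [[-0.07, 0.166, 0.984], [-0.844, -0.535, 0.03], [0.532, -0.828, 0.178]]
contact_force: [-0.0, -0.0, -0.5]
gripper_width: 0.0857
gripper_force: 0.0
```

Emit:
{"name": "drive_tool", "arguments": {"plan": [-0.04,0.02,0.42,-0.02,0.46,0.77,-0.09,0.05,0.36,-0.03,0.44,0.78,-0.13,0.11,0.27,-0.03,0.45,0.81,-0.16,0.17,0.2,-0.04,0.44,0.81,-0.14,0.22,0.11,-0.04,0.44,0.82,-0.12,0.28,0.03,-0.04,0.46,0.81,-0.07,0.33,-0.04,-0.03,0.46,0.81,0.0,0.36,-0.12,-0.01,0.48,0.79]}}

```text
time_s: 3.95
tool_pos: [0.6038, -0.4445, 0.3231]
orientation: [[-0.369, 0.406, 0.836], [-0.693, 0.479, -0.538], [-0.619, -0.778, 0.104]]
contact_force: [0.5, 0.3, 0.5]
gripper_width: 0.0855
gripper_force: 0.0
```

Emit:
{"name": "drive_tool", "arguments": {"plan": [0.08,0.38,-0.19,0.01,0.49,0.77,0.16,0.36,-0.25,0.03,0.51,0.75,0.26,0.34,-0.29,0.08,0.5,0.73,0.34,0.28,-0.34,0.11,0.51,0.71,0.43,0.21,-0.37,0.17,0.49,0.69,0.48,0.11,-0.4,0.21,0.48,0.67,0.52,0.01,-0.4,0.27,0.45,0.64,0.54,-0.12,-0.4,0.32,0.41,0.64]}}

```text
time_s: 4.95
tool_pos: [0.4857, -0.2917, 0.138]
orientation: [[-0.207, 0.868, 0.451], [0.373, 0.497, -0.784], [-0.904, 0.006, -0.427]]
contact_force: [0.4, -0.8, -0.6]
gripper_width: 0.0855
gripper_force: 0.0
```

```bash
python3 - <<'E'
from plan import *
from h import cap
q,P,R=now(); print(P,q)
Rp=Rt(-60,25,1);Pg=np.r_[cup,.04]+Rp.apply([0,0,PZ])
Pb=Pg-.12*Rp.as_matrix()[:,2]
a=cart(P,R,Pb,Rp,2)+cart(Pb,Rp,Pg,Rp,6)
rows(P,R,a,q)
cap("side","side1")
E
```

```text
[ 0.486 -0.292  0.138] [-10.978  37.786 132.068 233.398  58.375  81.36 ]
[0.38, 0.0, 0.27, 0.0, -0.01, -0.02, 0.38, 0.01, 0.27, -0.01, -0.02, -0.02, 0.0, 0.0, 0.34, 0.0, 0.0, 0.0, 0.0, 0.0, 0.33, 0.0, 0.0, 0.0, 0.0, 0.0, 0.33, 0.0, 0.0, 0.0, 0.0, 0.0, 0.34, 0.0, 0.0, 0.0, 0.0, 0.0, 0.33, 0.0, 0.0, 0.0, 0.0, 0.0, 0.33, 0.0, 0.0, 0.0] 
   -> [ 0.546 -0.394  0.032] q [-23.  53. 119. 220.  59.  85.]
```

View pics/side1.png

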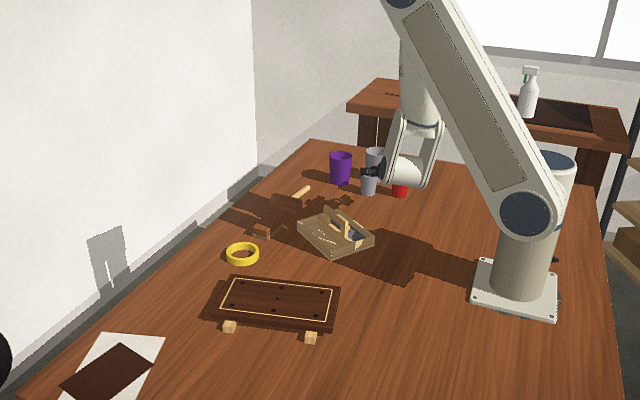

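The gripper is at about (375,172), lined up with the small grey cup at (369,185) and clear of the red cup at (400,187). I'll go in and grasp.

Emit:
{"name": "drive_tool", "arguments": {"plan": [0.38,0.0,0.27,0.0,-0.01,-0.02,0.38,0.01,0.27,-0.01,-0.02,-0.02,0.0,0.0,0.34,0.0,0.0,0.0,0.0,0.0,0.33,0.0,0.0,0.0,0.0,0.0,0.33,0.0,0.0,0.0,0.0,0.0,0.34,0.0,0.0,0.0,0.0,0.0,0.33,0.0,0.0,0.0,0.0,0.0,0.33,0.0,0.0,0.0], "hand": 100}}

```text
time_s: 6.0
tool_pos: [0.547, -0.3966, 0.0316]
orientation: [[-0.214, 0.865, 0.455], [0.362, 0.502, -0.785], [-0.907, -0.003, -0.42]]
contact_force: [0.7, -0.2, -0.0]
gripper_width: 0.0856
gripper_force: 0.0
```

Emit:
{"name": "drive_tool", "arguments": {"plan": [0,0,0,0,0,0,0,0,0,0,0,0,0,0,0,0,0,0,0,0,0,0,0,0,0,0,0,0,0,0,0,0,0,0,0,0], "hand": 0, "grip_force": 40}}

```text
time_s: 6.75
tool_pos: [0.5464, -0.3952, 0.0322]
orientation: [[-0.214, 0.864, 0.455], [0.362, 0.503, -0.785], [-0.907, -0.004, -0.42]]
contact_force: [-2.8, 1.5, 3.2]
gripper_width: 0.0587
gripper_force: 42.7
```

```bash
python3 - <<'E'
from plan import *
q,P,R=now(); print(P,q,sensors.get_state()["gripper_width"])
# gripper/tray clearance and path plan: lift, transit, tip
s=-1;g=30;az2=54-s*g
az0=np.degrees(np.arctan2(*R.as_matrix()[1::-1,2])); print("az",az0)
yaw=lambda d:Ro.from_euler("z",d,degrees=True)
m0=P-R.apply([0,0,PZ])
M=m0+[0,0,.19]
mid0=np.r_[tc+.085*tx+.04*ty,.215]; R0=yaw(az2-az0)*R
poses=[]
n1=5
for k in range(1,n1+1): 
    a=k/n1; a=a*a*(3-2*a); poses.append((m0+(M-m0)*a,R))
n2=20
for k in range(1,n2+1):
    a=k/n2; a=a-np.sin(2*np.pi*a)/2/np.pi*.6; poses.append((M+(mid0-M)*a,yaw((az2-az0)*a)*R))
poses=[(m+r.apply([0,0,PZ]),r) for m,r in poses]
Pe,Re,qe=rows(P,R,poses,q)
print(np.array([np.r_[m,tool_] for m,tool_ in [(p_,r.as_matrix()[:,2]) for p_,r in poses[::4]]]))
E
```

```text
[ 0.546 -0.395  0.032] [-22.753  53.221 119.097 219.697  59.131  84.371] 0.05867350709703677
az -59.922538655264745
[-0.3, 0.0, -0.14, 0.0, 0.0, 0.0, -0.71, 0.0, -0.33, 0.0, 0.0, 0.0, -0.85, -0.01, -0.39, 0.0, 0.0, 0.0, -0.71, 0.0, -0.33, 0.0, 0.0, 0.0, -0.3, 0.0, -0.14, 0.0, 0.0, 0.0, 0.03, 0.1, -0.07, -0.27, 0.0, -0.12, 0.04, 0.11, -0.07, -0.3, 0.0, -0.15, 0.05, 0.15, -0.09, -0.38, 0.0, -0.17] 
   -> [ 0.556 -0.37   0.221] q [-25.  27. 125. 215.  41.  73.]
!! row 11 bad False e 1.887379141862766e-14 sp 0.7489387877880744 m 19.082820134368347
!! row 12 bad False e 2.615616057077829e-14 sp 0.7910176783578613 m 19.9636344540899
!! row 13 bad True e 2.4267822587619233e-14 sp 0.7609152312722927 m 22.01236101196058
!! row 14 bad True e 1.887379141862766e-14 sp 0.6877874012177756 m 25.1501495600056
!! row 15 bad True e 7.355227538141662e-15 sp 0.575318297485058 m 22.215893410890345
[0.05, 0.2, -0.09, -0.48, -0.01, -0.22, 0.06, 0.25, -0.1, -0.59, 0.0, -0.27, 0.06, 0.32, -0.1, -0.71, 0.0, -0.33, 0.05, 0.39, -0.06, -0.83, 0.0, -0.39, 0.02, 0.44, -0.02, -0.93, -0.01, -0.43, 0.0, 0.48, 0.05, -
[... 328 characters left out ...]
.21, 0.29, -0.83, 0.0, -0.38, -0.11, 0.14, 0.26, -0.71, 0.0, -0.33, -0.09, 0.08, 0.22, -0.59, 0.0, -0.28, -0.08, 0.04, 0.19, -0.48, -0.01, -0.22, -0.06, 0.02, 0.15, -0.38, 0.0, -0.17, -0.05, 0.0, 0.12, -0.3, 0.0, -0.14] 
   -> [ 0.636 -0.053  0.207] q [-30.  43.  92.  58.  86. 132.]
[-0.04, 0.0, 0.1, -0.27, 0.0, -0.13] 
   -> [ 0.637 -0.046  0.207] q [-29.  43.  90.  57.  88. 132.]
[[ 0.546 -0.395  0.052  0.455 -0.785 -0.42 ]
 [ 0.546 -0.395  0.222  0.455 -0.785 -0.42 ]
 [ 0.561 -0.358  0.221  0.65  -0.633 -0.42 ]
 [ 0.588 -0.274  0.217  0.892 -0.164 -0.42 ]
 [ 0.615 -0.163  0.212  0.748  0.514 -0.42 ]
 [ 0.631 -0.082  0.209  0.336  0.843 -0.42 ]
 [ 0.637 -0.046  0.207  0.095  0.902 -0.42 ]]
```

```bash
cat > tip.py <<'E'
from plan import *
yaw=lambda d:Ro.from_euler("z",d,degrees=True)
X,Y,Z=np.r_[tx,0],np.r_[ty,0],np.array([0,0,1.])
def tipposes(m0,R0,ths,lx=.045,lz=.10):
    out=[]
    for th in ths:
        r=np.radians(th); R=Ro.from_rotvec(-Y*r)*R0; c=-np.sin(r)*X+np.cos(r)*Z; low=-np.cos(r)*X-np.sin(r)*Z
        m=np.r_[tc,0]+lx*X+.04*Y+lz*Z-.04*c-.032*low
        a=min(1,th/70); a=a*a*(3-2*a); m=m0*(1-a)+m*a
        out.append((m+R.apply([0,0,PZ]),R))
    return out
def clear(poses):
    # gripper body + fingers sample points in tray frame against tray/handle boxes
    g=np.array([[x,y,z] for x in np.linspace(-.043,.043,7) for y in np.linspace(-.043,.043,7) for z in np.linspace(-PZ-.054-.15,-PZ-.054,9)])
    f=np.array([[x,y,z] for x in(-.011,.011) for y in(-.045,.045) for z in np.linspace(-.07,0,5)])
    for i,(P,R) in enumerate(poses):
        q=P+R.apply(np.r_[g,f]); d=q-np.r_[tc,0]; u=np.c_[d@X,d@Y,d[:,2]]
        def box(h): return np.linalg.norm(np.maximum(np.abs(u-h[0])-h[1],0),axis=1).min()
        print(i,"tray %.3f handle %.3f"%(box((np.array([0,0,.018]),np.array([.1,.08,.018]))),box((np.array([0,0,.046]),np.array([.06,.006,.046])))),end="; ")
    print()
E
python3 - <<'E'
from tip import *
q,P,R=now(); az0=-60; m0=P-R.apply([0,0,PZ]); M=m0+[0,0,.19]
for g in(30,):
    az2=54+g
    mid0=np.r_[tc+.085*tx+.04*ty,.215]; poses=[]
    for k in range(1,6): a=k/5; a=a*a*(3-2*a); poses.append((m0+(M-m0)*a,R))
    n2=27
    for k in range(1,n2+1): 
        a=k/n2; a=a-np.sin(2*np.pi*a)/2/np.pi*.5; poses.append((M+(mid0-M)*a,yaw((az2-az0)*a)*R))
    poses=[(m+r.apply([0,0,PZ]),r) for m,r in poses]
    Pe,Re,qe=rows(P,R,poses,q)
    me=Pe-Re.apply([0,0,PZ])
    t=tipposes(me,Re,list(range(7,71,7))+list(np.arange(73.5,136,3.5)))
    clear(t)
    rows(Pe,Re,t,qe)
E
```

```text
[-0.3, 0.0, -0.14, 0.0, 0.0, 0.0, -0.71, 0.0, -0.33, 0.0, 0.0, 0.0, -0.85, -0.01, -0.39, 0.0, 0.0, 0.0, -0.71, 0.0, -0.33, 0.0, 0.0, 0.0, -0.3, 0.0, -0.14, 0.0, 0.0, 0.0, 0.03, 0.09, -0.06, -0.24, 0.0, -0.11, 0.03, 0.09, -0.06, -0.26, 0.0, -0.12, 0.04, 0.12, -0.07, -0.28, 0.0, -0.13] 
   -> [ 0.554 -0.374  0.221] q [-24.  27. 125. 218.  41.  71.]
[0.04, 0.12, -0.07, -0.32, 0.0, -0.15, 0.04, 0.16, -0.06, -0.36, -0.01, -0.17, 0.04, 0.18, -0.07, -0.42, 0.0, -0.19, 0.04, 0.21, -0.07, -0.47, 0.0, -0.22, 0.03, 0.24, -0.06, -0.53, 0.0, -0.24, 0.03, 0.27, -0.04, -0.58, 0.0, -0.27, 0.02, 0.3, -0.01, -0.62, -0.01, -0.29, 0.01, 0.32, 0.01, -0.67, 0.0, -0.31] 
   -> [ 0.59  -0.267  0.217] q [-38.  27. 128. 139.  44. 108.]
[-0.01, 0.33, 0.04, -0.7, 0.0, -0.32, -0.02, 0.33, 0.09, -0.72, 0.0, -0.34, -0.05, 0.31, 0.12, -0.73, -0.01, -0.33, -0.05, 0.3, 0.15, -0.71, 0.0, -0.34, -0.07, 0.26, 0.18, -0.7, 0.0, -0.32, -0.08, 0.22, 0.2, -0.67, -0.01, -0.31, -0.08, 0.18, 0.2, -0.63, 0.0, -0.29, -0.08, 0.14, 0.2, -0.58, 0.0, -0.27] 
   -> [ 0.624 -0.12   0.21 ] q [-38.  36. 106.  74.  71. 130.]
[-0.08, 0.11,
[... 1780 characters left out ...]
 -0.03, 0.13, 0.17, -0.27] 
   -> [ 0.649 -0.056  0.124] q [-24.  40. 122. 121.  53.   3.]
[-0.01, -0.04, -0.03, 0.13, 0.18, -0.28, -0.01, -0.05, -0.04, 0.12, 0.18, -0.27, -0.01, -0.04, -0.03, 0.13, 0.17, -0.28, -0.02, -0.04, -0.03, 0.13, 0.18, -0.27, -0.01, -0.04, -0.03, 0.12, 0.17, -0.28, -0.01, -0.04, -0.04, 0.13, 0.18, -0.27, -0.02, -0.04, -0.03, 0.13, 0.18, -0.28, -0.01, -0.04, -0.03, 0.12, 0.17, -0.27] 
   -> [ 0.636 -0.046  0.143] q [-22.  48. 128. 140.  75. -37.]
[-0.01, -0.05, -0.03, 0.13, 0.18, -0.27, -0.01, -0.04, -0.04, 0.13, 0.18, -0.28, -0.02, -0.04, -0.03, 0.12, 0.17, -0.27, -0.01, -0.04, -0.03, 0.13, 0.18, -0.28] 
   -> [ 0.627 -0.039  0.15 ] q [-21.  54. 129. 143.  89. -52.]
```

Emit:
{"name": "drive_tool", "arguments": {"plan": [-0.3,0.0,-0.14,0.0,0.0,0.0,-0.71,0.0,-0.33,0.0,0.0,0.0,-0.85,-0.01,-0.39,0.0,0.0,0.0,-0.71,0.0,-0.33,0.0,0.0,0.0,-0.3,0.0,-0.14,0.0,0.0,0.0,0.03,0.09,-0.06,-0.24,0.0,-0.11,0.03,0.09,-0.06,-0.26,0.0,-0.12,0.04,0.12,-0.07,-0.28,0.0,-0.13]}}

```text
time_s: 7.75
tool_pos: [0.5544, -0.374, 0.2205]
orientation: [[-0.267, 0.778, 0.568], [0.327, 0.628, -0.706], [-0.906, -0.003, -0.422]]
contact_force: [0.3, -0.4, -1.3]
gripper_width: 0.058
gripper_force: 43.3
```

Emit:
{"name": "drive_tool", "arguments": {"plan": [0.04,0.12,-0.07,-0.32,0.0,-0.15,0.04,0.16,-0.06,-0.36,-0.01,-0.17,0.04,0.18,-0.07,-0.42,0.0,-0.19,0.04,0.21,-0.07,-0.47,0.0,-0.22,0.03,0.24,-0.06,-0.53,0.0,-0.24,0.03,0.27,-0.04,-0.58,0.0,-0.27,0.02,0.3,-0.01,-0.62,-0.01,-0.29,0.01,0.32,0.01,-0.67,0.0,-0.31]}}

```text
time_s: 8.75
tool_pos: [0.5897, -0.2663, 0.2155]
orientation: [[-0.419, 0.126, 0.899], [0.05, 0.992, -0.115], [-0.906, -0.003, -0.422]]
contact_force: [-1.0, 0.1, -1.5]
gripper_width: 0.0584
gripper_force: 43.3
```

Emit:
{"name": "drive_tool", "arguments": {"plan": [-0.01,0.33,0.04,-0.7,0.0,-0.32,-0.02,0.33,0.09,-0.72,0.0,-0.34,-0.05,0.31,0.12,-0.73,-0.01,-0.33,-0.05,0.3,0.15,-0.71,0.0,-0.34,-0.07,0.26,0.18,-0.7,0.0,-0.32,-0.08,0.22,0.2,-0.67,-0.01,-0.31,-0.08,0.18,0.2,-0.63,0.0,-0.29,-0.08,0.14,0.2,-0.58,0.0,-0.27]}}

```text
time_s: 9.75
tool_pos: [0.6237, -0.1199, 0.2093]
orientation: [[-0.253, -0.795, 0.551], [-0.337, 0.606, 0.72], [-0.907, -0.003, -0.422]]
contact_force: [0.4, -0.2, -2.4]
gripper_width: 0.0582
gripper_force: 43.3
```

Emit:
{"name": "drive_tool", "arguments": {"plan": [-0.08,0.11,0.2,-0.53,0.0,-0.24,-0.08,0.08,0.17,-0.47,0.0,-0.22,-0.06,0.05,0.16,-0.41,-0.01,-0.19,-0.06,0.03,0.14,-0.37,0.0,-0.17,-0.05,0.02,0.13,-0.31,0.0,-0.15,-0.04,0.01,0.11,-0.29,0.0,-0.13,-0.05,0.0,0.1,-0.25,0.0,-0.12,-0.03,0.0,0.09,-0.25,0.0,-0.11]}}

```text
time_s: 10.75
tool_pos: [0.6369, -0.0465, 0.2069]
orientation: [[-0.038, -0.995, 0.091], [-0.419, 0.098, 0.903], [-0.907, -0.003, -0.42]]
contact_force: [-0.1, 0.5, -1.8]
gripper_width: 0.0584
gripper_force: 43.3
```

```bash
python3 - <<'E'
from tip import *
from h import cap
import cv2
q,P,R=now(); print(P,q,sensors.get_state()["gripper_width"])
me=P-R.apply([0,0,PZ]); print("mid in tray",(me[:2]-tc)@tx,(me[:2]-tc)@ty,me[2])
t=tipposes(me,R,list(range(7,71,7))+list(np.arange(73.5,137,3.5)),lz=.115)
clear(t[5::4])
rows(P,R,t,q)
a=cap("top")["img"][150:330,220:460,::-1]; b=cap("side")["img"][90:270,220:460,::-1]
cv2.imwrite("pics/tr.png",np.hstack([cv2.resize(x,(400,300),interpolation=cv2.INTER_CUBIC) for x in(a,b)]))
E
```

```text
[ 0.637 -0.047  0.207] [-28.558  43.384  89.762  56.791  88.238 132.071] 0.058370615029922475
mid in tray 0.08542248153695878 0.040028364378994236 0.2147990135635586
0 tray 0.065 handle 0.025; 1 tray 0.047 handle 0.015; 2 tray 0.057 handle 0.021; 3 tray 0.067 handle 0.026; 4 tray 0.077 handle 0.025; 5 tray 0.075 handle 0.019; 
[0.08, -0.01, 0.03, 0.25, 0.35, -0.55, 0.16, 0.0, 0.07, 0.25, 0.36, -0.55, 0.21, 0.02, 0.11, 0.26, 0.36, -0.54, 0.23, 0.04, 0.14, 0.25, 0.35, -0.55, 0.21, 0.06, 0.13, 0.25, 0.35, -0.55, 0.18, 0.07, 0.13, 0.26, 0.36, -0.55, 0.12, 0.06, 0.1, 0.25, 0.35, -0.55, 0.08, 0.04, 0.06, 0.25, 0.36, -0.54] 
   -> [ 0.653 -0.058  0.117] q [-27.  38. 109.  79.  50.  67.]
[0.03, 0.0, 0.01, 0.25, 0.35, -0.55, -0.02, -0.05, -0.04, 0.26, 0.36, -0.55, -0.01, -0.04, -0.04, 0.12, 0.18, -0.27, -0.01, -0.04, -0.03, 0.13, 0.17, -0.28, -0.02, -0.05, -0.03, 0.12, 0.18, -0.27, -0.01, -0.04, -0.03, 0.13, 0.18, -0.28, -0.01, -0.04, -0.04, 0.13, 0.18, -0.27, -0.01, -0.04, -0.03, 0.12, 0.17, -0.27] 
   -> [ 0.65  -0.056  0.139] q [-24.  38. 122. 120.  51.   5.]
[-0.02, -0.04, -0.03, 0.13, 0.18, -0.28, -0.01, -0.04, -0.03, 0.13, 0.18, -0.27, -0.01, -0.05, -0.04, 0.12, 0.17, -0.28, -0.02, -0.04, -0.03, 0.13, 0.18, -0.27, -0.01, -0.04, -0.03, 0.13, 0.18, -0.27, -0.01, -0.04, -0.03, 0.12, 0.18, -0.28, -0.01, -0.04, -0.04, 0.13, 0.17, -0.27, -0.02, -0.04, -0.03, 0.12, 0.18, -0.28] 
   -> [ 0.636 -0.046  0.158] q [-22.  45. 128. 140.  74. -36.]
[-0.01, -0.04, -0.03, 0.13, 0.18, -0.27, -0.01, -0.04, -0.03, 0.13, 0.18, -0.27, -0.01, -0.05, -0.04, 0.12, 0.17, -0.28, -0.02, -0.04, -0.03, 0.13, 0.18, -0.27, -0.01, -0.04, -0.03, 0.13, 0.18, -0.28] 
   -> [ 0.624 -0.037  0.166] q [-21.  53. 129. 143.  91. -55.]
```

View pics/tr.png

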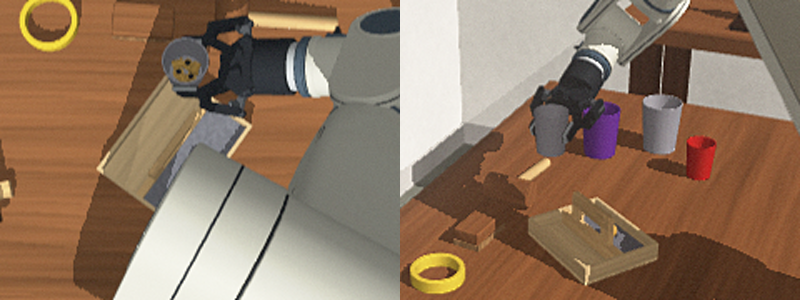

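The cup is held upright at crop (185,62) with the inserts visible inside, above the tray's far +x end. Now to pour.

Emit:
{"name": "drive_tool", "arguments": {"plan": [0.08,-0.01,0.03,0.25,0.35,-0.55,0.16,0.0,0.07,0.25,0.36,-0.55,0.21,0.02,0.11,0.26,0.36,-0.54,0.23,0.04,0.14,0.25,0.35,-0.55,0.21,0.06,0.13,0.25,0.35,-0.55,0.18,0.07,0.13,0.26,0.36,-0.55,0.12,0.06,0.1,0.25,0.35,-0.55,0.08,0.04,0.06,0.25,0.36,-0.54]}}

```text
time_s: 11.85
tool_pos: [0.6527, -0.0588, 0.1172]
orientation: [[0.49, -0.685, 0.54], [-0.809, -0.126, 0.575], [-0.326, -0.718, -0.615]]
contact_force: [-0.3, -0.3, -1.6]
gripper_width: 0.0585
gripper_force: 43.3
```

Emit:
{"name": "drive_tool", "arguments": {"plan": [0.03,0.0,0.01,0.25,0.35,-0.55,-0.02,-0.05,-0.04,0.26,0.36,-0.55,-0.01,-0.04,-0.04,0.12,0.18,-0.27,-0.01,-0.04,-0.03,0.13,0.17,-0.28,-0.02,-0.05,-0.03,0.12,0.18,-0.27,-0.01,-0.04,-0.03,0.13,0.18,-0.28,-0.01,-0.04,-0.04,0.13,0.18,-0.27,-0.01,-0.04,-0.03,0.12,0.17,-0.27]}}

```text
time_s: 12.85
tool_pos: [0.6493, -0.0568, 0.1396]
orientation: [[0.514, -0.285, 0.809], [-0.826, -0.42, 0.376], [0.233, -0.862, -0.451]]
contact_force: [0.2, 0.1, -1.1]
gripper_width: 0.0581
gripper_force: 43.3
```

Emit:
{"name": "drive_tool", "arguments": {"plan": [-0.02,-0.04,-0.03,0.13,0.18,-0.28,-0.01,-0.04,-0.03,0.13,0.18,-0.27,-0.01,-0.05,-0.04,0.12,0.17,-0.28,-0.02,-0.04,-0.03,0.13,0.18,-0.27,-0.01,-0.04,-0.03,0.13,0.18,-0.27,-0.01,-0.04,-0.03,0.12,0.18,-0.28,-0.01,-0.04,-0.04,0.13,0.17,-0.27,-0.02,-0.04,-0.03,0.12,0.18,-0.28]}}

```text
time_s: 13.85
tool_pos: [0.6357, -0.0466, 0.1588]
orientation: [[0.34, 0.039, 0.94], [-0.698, -0.659, 0.28], [0.631, -0.751, -0.197]]
contact_force: [0.5, 0.3, -1.4]
gripper_width: 0.0585
gripper_force: 43.3
```

Emit:
{"name": "drive_tool", "arguments": {"plan": [-0.01,-0.04,-0.03,0.13,0.18,-0.27,-0.01,-0.04,-0.03,0.13,0.18,-0.27,-0.01,-0.05,-0.04,0.12,0.17,-0.28,-0.02,-0.04,-0.03,0.13,0.18,-0.27,-0.01,-0.04,-0.03,0.13,0.18,-0.28,0,0,0,0,0,0,0,0,0,0,0,0,0,0,0,0,0,0]}}

```text
time_s: 14.85
tool_pos: [0.6244, -0.0376, 0.1663]
orientation: [[0.163, 0.207, 0.965], [-0.568, -0.78, 0.263], [0.807, -0.59, -0.01]]
contact_force: [0.1, -0.1, -1.6]
gripper_width: 0.0578
gripper_force: 43.4
```

```bash
python3 - <<'E'
from tip import *
from h import cap
import cv2
q,P,R=now(); print(P,q)
a=cap("top")["img"][180:300,260:420,::-1]; b=cap("side")["img"][150:270,280:440,::-1]
cv2.imwrite("pics/po.png",np.hstack([cv2.resize(x,(400,300),interpolation=cv2.INTER_CUBIC) for x in(a,b)]))
E
```

```text
[ 0.624 -0.038  0.166] [-21.213  53.08  129.174 143.512  91.257 -55.148]
```

View pics/po.png

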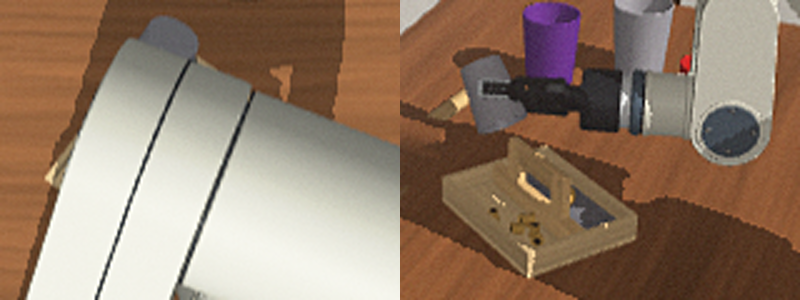

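The inserts are lying in the bin at about crop (520,225), but I can't count them reliably at this scale. I'll tip 6° further and take an enlarged crop.

Emit:
{"name": "drive_tool", "arguments": {"plan": [0,-0.04,-0.03,0.13,0.18,-0.27,0,-0.04,-0.03,0.13,0.18,-0.27,0,0,0,0,0,0,0,0,0,0,0,0]}}

```text
time_s: 15.45
tool_pos: [0.6197, -0.0346, 0.1686]
orientation: [[0.081, 0.262, 0.962], [-0.509, -0.818, 0.266], [0.857, -0.511, 0.067]]
contact_force: [0.0, 0.5, -1.7]
gripper_width: 0.0582
gripper_force: 43.4
```

```bash
python3 - <<'E'
from h import *
b=cap("side")["img"][220:255,305:350,::-1]
cv2.imwrite("pics/bin.png",cv2.resize(b,(720,560),interpolation=cv2.INTER_CUBIC))
E
```

```text
(no output)
```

View pics/bin.png

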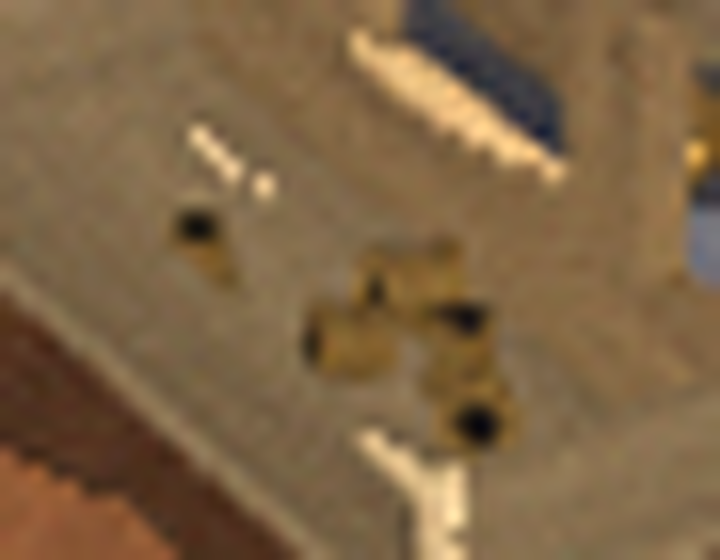

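I can see five open ends, at (195,225), (375,290), (320,340), (465,315) and (475,425), and a possible sixth behind at (445,250). I'll bring the cup upright over towards its old place, then check both the cup and the bin from the top before setting it down.

```bash
python3 - <<'E'
from tip import *
q,P,R=now()
R0=yaw(144)*Rt(-60,25,1)
mid0=np.r_[tc+.085*tx+.04*ty,.215]
t=tipposes(mid0,R0,[135,127,118,109,100,91,82,73,64,55,46,37,28,19,9,0],lz=.12)
Pe,Re,qe=rows(P,R,t,q)
me=Pe-Re.apply([0,0,PZ]); M=np.r_[cup,.23]; poses=[]
n=24
for k in range(1,n+1):
    a=k/n; a=a-np.sin(2*np.pi*a)/2/np.pi*.5; r=yaw(-144*a)*R0; poses.append((me+(M-me)*a+r.apply([0,0,PZ]),r))
rows(Pe,Re,poses,qe)
E
```

```text
!! row 6 bad False e 2.220446049250313e-15 sp 0.7115332620566521 m 28.877446039064367
!! row 7 bad False e 2.7755575615628914e-15 sp 0.7245291906513911 m 32.129910026664376
[0.06, 0.05, 0.07, -0.28, -0.43, 0.69, 0.02, 0.1, 0.08, -0.29, -0.4, 0.63, 0.02, 0.12, 0.08, -0.33, -0.45, 0.7, 0.02, 0.11, 0.08, -0.33, -0.45, 0.71, 0.02, 0.11, 0.08, -0.33, -0.45, 0.71, 0.01, 0.11, 0.08, -0.33, -0.45, 0.7, 0.02, 0.12, 0.08, -0.33, -0.46, 0.71, 0.02, 0.11, 0.08, -0.33, -0.45, 0.7] 
   -> [ 0.654 -0.059  0.128] q [-26.  37. 116.  99.  47.  37.]
!! row 8 bad False e 2.220446049250313e-15 sp 0.7100479986833373 m 35.53854991714584
[0.02, 0.09, 0.06, -0.33, -0.45, 0.71, -0.03, 0.0, -0.01, -0.33, -0.45, 0.7, -0.1, -0.07, -0.09, -0.33, -0.45, 0.71, -0.18, -0.1, -0.15, -0.33, -0.45, 0.71, -0.23, -0.11, -0.17, -0.33, -0.46, 0.7, -0.26, -0.08, -0.18, -0.32, -0.45, 0.71, -0.25, -0.05, -0.15, -0.37, -0.5, 0.78, -0.11, 0.0, -0.05, -0.33, -0.45, 0.71] 
   -> [ 0.637 -0.047  0.207] q [-29.  43.  90.  57.  88. 132.]
[0.04, 0.01, -0.11, 0.28, 0.0, 0.12, 0.05, 0.0, -0.11, 0.29, 0.0, 0.14, 0.05, -0.01, -0.13, 0.33,
[... 276 characters left out ...]
5, 0.71, 0.0, 0.33, 0.1, -0.23, -0.25, 0.76, 0.0, 0.35, 0.09, -0.27, -0.23, 0.79, 0.0, 0.37, 0.08, -0.31, -0.2, 0.82, 0.0, 0.38, 0.05, -0.35, -0.16, 0.81, 0.0, 0.38, 0.04, -0.36, -0.12, 0.79, 0.0, 0.37, 0.02, -0.35, -0.06, 0.76, 0.0, 0.35, -0.01, -0.34, -0.03, 0.71, 0.0, 0.33] 
   -> [ 0.579 -0.302  0.218] q [-33.  26. 129. 164.  41.  97.]
[-0.02, -0.31, 0.02, 0.65, 0.0, 0.3, -0.03, -0.27, 0.04, 0.58, 0.0, 0.27, -0.03, -0.23, 0.05, 0.51, 0.0, 0.24, -0.04, -0.19, 0.07, 0.44, 0.0, 0.21, -0.04, -0.16, 0.06, 0.38, 0.0, 0.17, -0.04, -0.14, 0.07, 0.32, 0.0, 0.16, -0.04, -0.11, 0.06, 0.3, 0.0, 0.13, -0.03, -0.11, 0.07, 0.27, 0.0, 0.13] 
   -> [ 0.546 -0.394  0.222] q [-23.  28. 122. 233.  44.  64.]
```

Emit:
{"name": "drive_tool", "arguments": {"plan": [0.06,0.05,0.07,-0.28,-0.43,0.69,0.02,0.1,0.08,-0.29,-0.4,0.63,0.02,0.12,0.08,-0.33,-0.45,0.7,0.02,0.11,0.08,-0.33,-0.45,0.71,0.02,0.11,0.08,-0.33,-0.45,0.71,0.01,0.11,0.08,-0.33,-0.45,0.7,0.02,0.12,0.08,-0.32,-0.44,0.68,0.02,0.11,0.08,-0.32,-0.43,0.67]}}

```text
time_s: 16.5
tool_pos: [0.6534, -0.059, 0.1288]
orientation: [[0.535, -0.495, 0.685], [-0.843, -0.262, 0.469], [-0.052, -0.829, -0.557]]
contact_force: [0.1, -0.2, -1.0]
gripper_width: 0.0582
gripper_force: 43.3
```

Emit:
{"name": "drive_tool", "arguments": {"plan": [0.02,0.09,0.06,-0.33,-0.44,0.69,-0.03,0.0,-0.01,-0.33,-0.45,0.71,-0.1,-0.07,-0.09,-0.34,-0.46,0.72,-0.18,-0.1,-0.15,-0.34,-0.46,0.72,-0.23,-0.11,-0.17,-0.34,-0.47,0.72,-0.26,-0.08,-0.18,-0.33,-0.46,0.72,-0.25,-0.05,-0.15,-0.37,-0.5,0.78,-0.11,0.0,-0.05,-0.33,-0.45,0.71]}}

```text
time_s: 17.5
tool_pos: [0.6364, -0.0462, 0.2085]
orientation: [[-0.046, -0.995, 0.092], [-0.424, 0.103, 0.9], [-0.905, 0.003, -0.426]]
contact_force: [0.1, -0.5, -1.9]
gripper_width: 0.0585
gripper_force: 43.4
```

Emit:
{"name": "drive_tool", "arguments": {"plan": [0.04,0.01,-0.11,0.28,0.0,0.12,0.05,0.0,-0.11,0.29,0.0,0.14,0.05,-0.01,-0.13,0.33,0.0,0.15,0.07,-0.01,-0.15,0.38,0.0,0.18,0.07,-0.04,-0.17,0.44,0.0,0.21,0.08,-0.05,-0.2,0.51,0.0,0.23,0.09,-0.09,-0.22,0.57,0.0,0.27,0.1,-0.13,-0.24,0.65,0.0,0.31]}}

```text
time_s: 18.5
tool_pos: [0.6198, -0.1355, 0.2114]
orientation: [[-0.296, -0.715, 0.634], [-0.307, 0.7, 0.645], [-0.905, -0.004, -0.426]]
contact_force: [0.3, 0.1, -0.3]
gripper_width: 0.0583
gripper_force: 43.4
```

Emit:
{"name": "drive_tool", "arguments": {"plan": [0.1,-0.17,-0.25,0.71,0.0,0.33,0.1,-0.23,-0.25,0.76,0.0,0.35,0.09,-0.27,-0.23,0.79,0.0,0.37,0.08,-0.31,-0.2,0.82,0.0,0.38,0.05,-0.35,-0.16,0.81,0.0,0.38,0.04,-0.36,-0.12,0.79,0.0,0.37,0.02,-0.35,-0.06,0.76,0.0,0.35,-0.01,-0.34,-0.03,0.71,0.0,0.33]}}

```text
time_s: 19.5
tool_pos: [0.576, -0.3025, 0.2188]
orientation: [[-0.394, 0.378, 0.838], [0.156, 0.926, -0.345], [-0.906, -0.005, -0.424]]
contact_force: [1.1, -0.7, -1.4]
gripper_width: 0.0582
gripper_force: 43.4
```

Emit:
{"name": "drive_tool", "arguments": {"plan": [-0.02,-0.31,0.02,0.65,0.0,0.3,-0.03,-0.27,0.04,0.58,0.0,0.27,-0.03,-0.23,0.05,0.51,0.0,0.24,-0.04,-0.19,0.07,0.44,0.0,0.21,-0.04,-0.16,0.06,0.38,0.0,0.17,-0.04,-0.14,0.07,0.32,0.0,0.16,-0.04,-0.11,0.06,0.3,0.0,0.13,-0.03,-0.11,0.07,0.27,0.0,0.13]}}

```text
time_s: 20.5
tool_pos: [0.5439, -0.3938, 0.223]
orientation: [[-0.212, 0.866, 0.452], [0.364, 0.499, -0.786], [-0.907, -0.002, -0.421]]
contact_force: [0.3, 0.2, -1.3]
gripper_width: 0.0583
gripper_force: 43.4
```

```bash
python3 - <<'E'
from tip import *
from h import cap
import cv2
q,P,R=now(); print(P,q); Rp=Rt(-60,25,1); print("err",np.degrees((R.inv()*Rp).as_rotvec()))
c=cap("top"); im=c["img"][:,:,::-1]
a=cv2.resize(im[185:295,270:380],(550,550),interpolation=cv2.INTER_CUBIC); b=cv2.resize(im[215:265,420:470],(250,250),interpolation=cv2.INTER_CUBIC)
o=np.zeros((550,800,3),np.uint8);o[:,:550]=a;o[:250,550:]=b;cv2.imwrite("pics/chk.png",o)
Pg=np.r_[cup,.0405]+Rp.apply([0,0,PZ]); z=P[2]-Pg[2]
poses=[]
for f in(.1,.3,.55,.78,.9,.96,.99,1.): poses.append(cart(P,R,Pg,Rp,100)[int(f*100)-1])
rows(P,R,poses,q)
E
```

```text
[ 0.544 -0.394  0.223] [-22.624  28.017 122.351 232.897  43.795  64.108]
err [-0.097  0.102  0.078]
[0.29, 0.0, 0.14, 0.0, 0.0, 0.0, 0.57, 0.01, 0.27, 0.0, 0.0, 0.0, 0.72, 0.01, 0.34, -0.01, 0.01, 0.0, 0.66, 0.0, 0.31, 0.0, 0.0, 0.01, 0.34, 0.01, 0.16, 0.0, 0.0, 0.0, 0.17, 0.0, 0.08, 0.0, 0.0, 0.0, 0.09, 0.0, 0.05, 0.0, 0.0, 0.0, 0.03, 0.0, 0.01, 0.0, 0.0, 0.0] 
   -> [ 0.546 -0.394  0.032] q [-23.  53. 119. 220.  59.  85.]
```

View pics/chk.png

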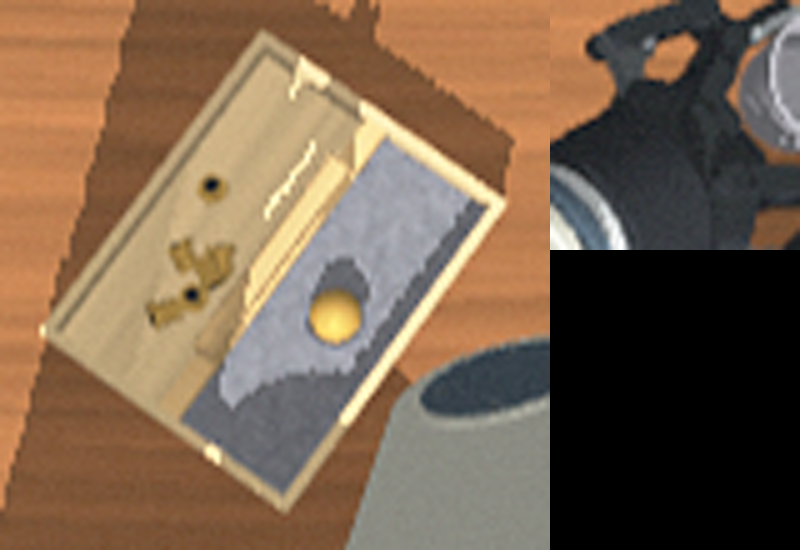

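The top view shows the bin with an insert at (212,187), a cluster around (183–228,250–270), and more at (192,295) and (160,315). The ball is in its pocket at (335,317). The visible part of the cup looks empty, so I'll check its whole mouth for brass numerically and save an enlarged crop.

```bash
python3 - <<'E'
from h import *
c=cap("top"); im=c["img"]; u=proj(c,[[.5374,-.3796,.27],[.5374,-.3796,.2]]); print(u)
h=cv2.cvtColor(im,cv2.COLOR_RGB2HSV); m=cv2.inRange(h,(17,90,40),(30,255,255))
x,y=u[0].astype(int); print("brass px in cup mouth",(m[y-14:y+15,x-14:x+15]>0).sum()); 
w=im[y-20:y+20,x-20:x+20]; b=im[217:257,294:324]
cv2.imwrite("pics/cupbin.png",np.hstack([cv2.resize(w,(400,400),interpolation=cv2.INTER_CUBIC),cv2.resize(b,(390,520),interpolation=cv2.INTER_CUBIC)[:400]])[:,:,::-1])
E
```

```text
[[478.45009782 228.46600062]
 [469.63826759 232.58360107]]
brass px in cup mouth 0
```

View pics/cupbin.png

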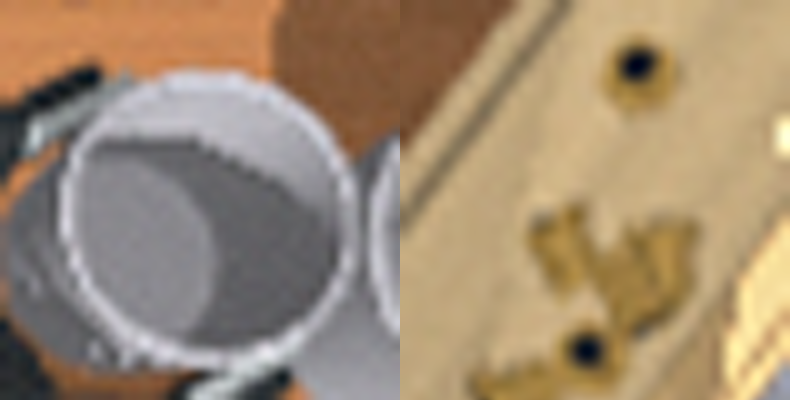

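The cup is empty and the bin holds six inserts: (640,70), (565,250), (625,290), (670,265), (590,345) and (510,385). Next I'll set the cup down, let go and back off.

Emit:
{"name": "drive_tool", "arguments": {"plan": [0.29,0.0,0.14,0.0,0.0,0.0,0.57,0.01,0.27,0.0,0.0,0.0,0.72,0.01,0.34,-0.01,0.01,0.0,0.66,0.0,0.31,0.0,0.0,0.01,0.34,0.01,0.16,0.0,0.0,0.0,0.17,0.0,0.08,0.0,0.0,0.0,0.08,0.0,0.04,0.0,0.0,0.0,0.03,0.0,0.01,0.0,0.0,0.0]}}

```text
time_s: 21.6
tool_pos: [0.5482, -0.3947, 0.0342]
orientation: [[-0.21, 0.865, 0.457], [0.363, 0.502, -0.785], [-0.908, 0.001, -0.419]]
contact_force: [-0.4, 0.8, -0.8]
gripper_width: 0.0583
gripper_force: 43.4
```

Emit:
{"name": "drive_tool", "arguments": {"plan": [0,0,0,0,0,0,0,0,0,0,0,0]}}

```text
time_s: 21.85
tool_pos: [0.5485, -0.3945, 0.0343]
orientation: [[-0.21, 0.864, 0.457], [0.363, 0.503, -0.785], [-0.908, 0.001, -0.419]]
contact_force: [0.2, -0.2, -1.1]
gripper_width: 0.0581
gripper_force: 43.4
```

Emit:
{"name": "drive_tool", "arguments": {"plan": [0.02,0,0.01,0,0,0,0.02,0,0.01,0,0,0,0,0,0,0,0,0]}}

```text
time_s: 22.22
tool_pos: [0.5485, -0.3948, 0.0322]
orientation: [[-0.209, 0.864, 0.457], [0.361, 0.503, -0.786], [-0.909, 0.001, -0.417]]
contact_force: [-3.1, 3.1, 6.8]
gripper_width: 0.0583
gripper_force: 43.4
```

Emit:
{"name": "drive_tool", "arguments": {"plan": [0,0,0,0,0,0,0,0,0,0,0,0,0,0,0,0,0,0,0,0,0,0,0,0,0,0,0,0,0,0,0,0,0,0,0,0], "hand": 100}}

```text
time_s: 22.98
tool_pos: [0.5482, -0.3946, 0.0308]
orientation: [[-0.211, 0.865, 0.456], [0.363, 0.503, -0.785], [-0.908, 0.0, -0.42]]
contact_force: [0.2, -0.7, 0.3]
gripper_width: 0.0853
gripper_force: 0.0
```

Emit:
{"name": "drive_tool", "arguments": {"plan": [0,0,-0.2,0,0,0,0,0,-0.3,0,0,0,0,0,-0.4,0,0,0,0,0,-0.6,0,0,0,0,0,-0.7,0,0,0,0,0,-0.7,0,0,0]}}

```text
time_s: 23.72
tool_pos: [0.4672, -0.2566, 0.1048]
orientation: [[-0.211, 0.864, 0.456], [0.363, 0.503, -0.785], [-0.908, -0.0, -0.42]]
contact_force: [0.9, -0.5, 0.7]
gripper_width: 0.0855
gripper_force: 0.0
```

```bash
python3 - <<'E'
from h import *
c=cap("top"); im=c["img"]; cv2.imwrite("pics/put.png",im[:,:,::-1])
g=proj(c,[[.5374,-.3796,.08]])[0]; print("expected rim",g)
h=cv2.cvtColor(im,cv2.COLOR_RGB2GRAY)[215:262,432:482]
k=cv2.HoughCircles(cv2.resize(h,None,fx=4,fy=4,interpolation=cv2.INTER_CUBIC),cv2.HOUGH_GRADIENT,1,60,param1=120,param2=20,minRadius=42,maxRadius=62)
print(None if k is None else k[0]/4+[432,215,0])
from plan import *
q,P,R=now(); print(P,q)
# tray grasp candidates: tool down, closing axis along tray y; handle top z .092, pinch at z .077
H=np.r_[tc,.077]
for sg in(1,-1):
    y=sg*np.r_[ty,0]; z=np.array([0,0,-1.]); Rg=Ro.from_matrix(np.c_[np.cross(y,z),y,z])
    for g in([-10,30,100,0,50,0],[0,30,100,180,50,0],[0,30,100,0,50,-90],[0,30,100,0,50,90]):
        qa,e=ik(H+[0,0,-PZ],Rg,np.array(g,float)); qb,e2=ik(np.array([.55,.3306,.40-.25]),Rg,qa)
        qc,e3=ik(np.array([.55,.3306,.15+.047+.01]),Ro.from_euler("z",30,degrees=True)*Rg,qa)
        print(sg,np.round(qa),round(e,5),margin(qa),np.round(qb),round(e2,5),np.round(qc),round(e3,5))
E
```

```text
expected rim [456.78084249 238.5938236 ]
[[456.875      238.125       12.60000038]]
[ 0.465 -0.254  0.106] [ -5.288  43.647 134.424 235.234  63.978  88.103]
1 [ -6.  33. 109.  -0.  39. -60.] 0.0 32.35232468129264 [ 30.  31.  94.   0.  55. -24.] 0.0 [ 30.  27.  92.   0.  61. -54.] 0.0
1 [ -3.  31. 126. 255.   6.  47.] 0.42849 3.552713678800501e-15 [ 33.  25. 119. 255.   6.  82.] 0.55729 [ 33.  20. 121. 255.   6.  52.] 0.63191
1 [ -6.  33. 109.   0.  39. -60.] 0.0 32.352324675398805 [ 30.  31.  94.   0.  55. -24.] 0.0 [ 30.  27.  92.   0.  61. -54.] 0.0
1 [ -6.  33. 109.   0.  39. -60.] 0.0 32.35232461210043 [ 30.  31.  94.   0.  55. -24.] 0.0 [ 30.  27.  92.   0.  61. -54.] 0.0
-1 [ -6.  33. 109.  -0.  39. 120.] 0.0 25.55500278997482 [ 27.  31.  95.   6.  54. 146.] 0.07389 [ 30.  27.  92.   0.  61. 126.] 0.0
-1 [ -6.  33. 109.   0.  39. 120.] 0.0 25.555002790676667 [ 27.  31.  95.   6.  54. 146.] 0.07389 [ 30.  27.  92.   0.  61. 126.] 0.0
-1 [   0.   31.  124.  -75.   11. -146.] 0.41445 1.4210854715202004e-14 [  40.   27.  110.  -46.   29. -146.] 0.41755 [  36.   20.  119.  -75.   12. -146.] 0.60527
-1 [ -6.  33. 109.   0.  39. 120.] 0.0 25.5550028157124 [ 27.  31.  95.   6.  54. 146.] 0.07389 [ 30.  27.  92.   0.  61. 126.] 0.0
```

The cup's rim was found at (456.9,238.1), radius 12.6 px, against an expected (456.8,238.6), so it stands upright where it was. Next I'll swing over to the tray handle.

```bash
python3 - <<'E'
from plan import *
q,P,R=now()
y=np.r_[ty,0]; z=np.array([0,0,-1.]); Rg=Ro.from_matrix(np.c_[np.cross(y,z),y,z])
H=np.r_[tc,.058]
qa,e=ik(H+[0,0,.12],Rg,np.array([-6,33,109,0,39,-60.]))
qm,e=ik(P+[-.0,.0,.15],R,q); print(qm,e,qa)
n=28; js=[]
for k in range(1,n+1):
    a=k/n; b=min(1,k/8); 
    js.append(q+(qm-q)*b*(1-a)+ (qa-q)*a)
poses=[tool(j)[:2] for j in js]
rows(P,R,poses,q)
print(np.array([np.r_[tool(j)[0],tool(j)[1].as_matrix()[:,2],tool(j)[2]] for j in js[1::3]]))
E
```

```text
[ -5.286  17.799 134.683 249.729  51.903  61.305] 4.829470157119431e-14 [ -6.035  21.586 105.969  -0.     52.445 -59.935]
!! row 0 bad True e 3.3306690738754696e-15 sp 0.3771027605494996 m 14.492811487996079
!! row 1 bad True e 3.3306690738754696e-15 sp 0.3682852978280266 m 15.453571219836903
!! row 2 bad True e 5.537119374121602e-10 sp 0.3608533523426445 m 16.48858589650186
!! row 3 bad True e 1.0900502722677174e-10 sp 0.3426791387476126 m 17.43824901199588
!! row 4 bad True e 1.6023515847507497e-10 sp 0.34326965133276793 m 18.469293554641524
!! row 5 bad True e 5.013933712660901e-10 sp 0.33618810147523215 m 19.404233912175386
!! row 6 bad True e 4.5883075117103544e-10 sp 0.3270472174917662 m 20.43750128926652
!! row 7 bad True e 2.7755575615628914e-15 sp 0.3351689079407619 m 21.43020161433931
[-0.51, 0.84, -0.08, -0.75, -0.2, -0.81, -0.65, 0.72, -0.07, -0.69, -0.33, -0.86, -0.76, 0.59, -0.05, -0.6, -0.46, -0.92, -0.82, 0.43, -0.04, -0.51, -0.54, -0.96, -0.85, 0.28, -0.02, -0.4, -0.59, -1.02, -0.83, 0.13, -0.01, -0.3, -0.64, -1.05, -0.8, 0.01, 0.01, -0.2, -0.64, -1.1, -0.74, -0.11, 
[... 2697 characters left out ...]
 -0.52, -0.37, -0.12, 0.55, -0.45, -0.98] 
   -> [ 0.543 -0.045  0.178] q [ -6.  22. 106.  -0.  52. -60.]
[[ 0.555 -0.215  0.17   0.676 -0.645 -0.356  0.352 -0.021  0.277]
 [ 0.649 -0.138  0.282  0.904 -0.379 -0.199  0.377 -0.024  0.342]
 [ 0.693 -0.048  0.385  0.996 -0.073 -0.058  0.393 -0.026  0.402]
 [ 0.705  0.056  0.391  0.957  0.283 -0.068  0.418 -0.029  0.411]
 [ 0.682  0.14   0.367  0.8    0.572 -0.18   0.441 -0.032  0.421]
 [ 0.636  0.185  0.319  0.573  0.729 -0.375  0.464 -0.035  0.432]
 [ 0.586  0.179  0.26   0.332  0.72  -0.61   0.486 -0.038  0.444]
 [ 0.548  0.124  0.207  0.133  0.545 -0.828  0.508 -0.041  0.456]
 [ 0.535  0.029  0.178  0.019  0.242 -0.97   0.529 -0.043  0.47 ]]
```

```bash
python3 - <<'E'
from plan import *
q,P,R=now()
y=np.r_[ty,0]; z=np.array([0,0,-1.]); Rg=Ro.from_matrix(np.c_[np.cross(y,z),y,z])
H=np.r_[tc,.058]
qa,e=ik(H+[0,0,.12],Rg,np.array([-6,33,109,0,39,-60.])); qm,e=ik(P+[0,0,.15],R,q)
n=38; js=[]
for k in range(1,n+1):
    a=k/n; js.append(q+(qm-q)*min(1,k/12)*(1-a)+(qa-q)*a)
rows(P,R,[tool(j)[:2] for j in js],q)
E
```

```text
[-0.35, 0.62, -0.04, -0.56, -0.13, -0.59, -0.43, 0.57, -0.04, -0.53, -0.2, -0.61, -0.49, 0.5, -0.02, -0.5, -0.27, -0.65, -0.55, 0.42, -0.02, -0.45, -0.33, -0.67, -0.58, 0.35, -0.01, -0.39, -0.38, -0.7, -0.6, 0.26, 0.0, -0.35, -0.41, -0.72, -0.61, 0.19, 0.0, -0.29, -0.45, -0.75, -0.6, 0.11, 0.01, -0.24, -0.45, -0.78] 
   -> [ 0.669 -0.109  0.302] q [ -5.  25. 129. 193.  55.  43.]
[-0.59, 0.04, 0.02, -0.18, -0.47, -0.79, -0.55, -0.02, 0.02, -0.14, -0.47, -0.81, -0.53, -0.08, 0.03, -0.09, -0.46, -0.83, -0.48, -0.12, 0.03, -0.06, -0.46, -0.85, -0.43, 0.1, 0.07, -0.12, -0.5, -0.73, -0.41, 0.06, 0.08, -0.1, -0.5, -0.74, -0.4, 0.05, 0.07, -0.07, -0.49, -0.74, -0.39, 0.02, 0.07, -0.05, -0.5, -0.75] 
   -> [0.703 0.082 0.388] q [ -6.  19. 123. 145.  52.  10.]
[-0.38, 0.01, 0.06, -0.02, -0.49, -0.76, -0.36, 0.0, 0.05, 0.0, -0.5, -0.76, -0.35, -0.01, 0.06, 0.02, -0.48, -0.76, -0.34, -0.02, 0.04, 0.04, -0.49, -0.77, -0.33, -0.03, 0.03, 0.07, -0.47, -0.76, -0.32, -0.03, 0.03, 0.08, -0.48, -0.77, -0.32, -0.04, 0.02, 0.1, -0.47, -0.78, -0.32, -0.04, 0.01, 0.12, -0.46, -0.77] 
   -> [0.625 0.188 0.306] q [ -6.  20. 117.  92.  52. -15.]
[-0.32, -0.05, 0.0, 0.13, -0.46, -0.77, -0.32, -0.05, -0.01, 0.16, -0.45, -0.77, -0.32, -0.05, -0.02, 0.18, -0.45, -0.77, -0.33, -0.06, -0.02, 0.19, -0.44, -0.77, -0.34, -0.08, -0.04, 0.21, -0.44, -0.76, -0.34, -0.09, -0.04, 0.23, -0.43, -0.77, -0.35, -0.1, -0.05, 0.26, -0.42, -0.76, -0.37, -0.12, -0.05, 0.27, -0.41, -0.75] 
   -> [0.543 0.108 0.199] q [ -6.  21. 111.  39.  52. -41.]
[-0.36, -0.14, -0.07, 0.3, -0.4, -0.75, -0.38, -0.17, -0.06, 0.32, -0.39, -0.74, -0.38, -0.19, -0.08, 0.34, -0.38, -0.74, -0.38, -0.22, -0.07, 0.36, -0.36, -0.73, -0.37, -0.26, -0.08, 0.39, -0.35, -0.73, -0.38, -0.28, -0.08, 0.4, -0.33, -0.72] 
   -> [ 0.543 -0.045  0.178] q [ -6.  22. 106.   0.  52. -60.]
```

Emit:
{"name": "drive_tool", "arguments": {"plan": [-0.35,0.62,-0.04,-0.56,-0.13,-0.59,-0.43,0.57,-0.04,-0.53,-0.2,-0.61,-0.49,0.5,-0.02,-0.5,-0.27,-0.65,-0.55,0.42,-0.02,-0.45,-0.33,-0.67,-0.58,0.35,-0.01,-0.39,-0.38,-0.7,-0.6,0.26,0.0,-0.35,-0.41,-0.72,-0.61,0.19,0.0,-0.29,-0.45,-0.75,-0.6,0.11,0.01,-0.24,-0.45,-0.78]}}

```text
time_s: 24.78
tool_pos: [0.672, -0.1115, 0.3019]
orientation: [[-0.302, 0.11, 0.947], [-0.602, 0.749, -0.279], [-0.74, -0.654, -0.16]]
contact_force: [0.8, 0.1, -0.1]
gripper_width: 0.0854
gripper_force: 0.0
```

Emit:
{"name": "drive_tool", "arguments": {"plan": [-0.59,0.04,0.02,-0.18,-0.47,-0.79,-0.55,-0.02,0.02,-0.14,-0.47,-0.81,-0.53,-0.08,0.03,-0.09,-0.46,-0.83,-0.48,-0.12,0.03,-0.06,-0.46,-0.85,-0.43,0.1,0.07,-0.12,-0.5,-0.73,-0.41,0.06,0.08,-0.1,-0.5,-0.74,-0.4,0.05,0.07,-0.07,-0.49,-0.74,-0.39,0.02,0.07,-0.05,-0.5,-0.75]}}

```text
time_s: 25.78
tool_pos: [0.705, 0.0791, 0.386]
orientation: [[0.38, -0.008, 0.925], [-0.905, -0.207, 0.371], [0.189, -0.978, -0.086]]
contact_force: [0.1, 0.8, -0.2]
gripper_width: 0.0856
gripper_force: 0.0
```

Emit:
{"name": "drive_tool", "arguments": {"plan": [-0.38,0.01,0.06,-0.02,-0.49,-0.76,-0.36,0.0,0.05,0.0,-0.5,-0.76,-0.35,-0.01,0.06,0.02,-0.48,-0.76,-0.34,-0.02,0.04,0.04,-0.49,-0.77,-0.33,-0.03,0.03,0.07,-0.47,-0.76,-0.32,-0.03,0.03,0.08,-0.48,-0.77,-0.32,-0.04,0.02,0.1,-0.47,-0.78,-0.32,-0.04,0.01,0.12,-0.46,-0.77]}}

```text
time_s: 26.78
tool_pos: [0.627, 0.1851, 0.304]
orientation: [[0.57, 0.639, 0.516], [0.074, -0.665, 0.743], [0.818, -0.385, -0.427]]
contact_force: [-0.0, -0.3, -0.6]
gripper_width: 0.0852
gripper_force: 0.0
```

Emit:
{"name": "drive_tool", "arguments": {"plan": [-0.32,-0.05,0.0,0.13,-0.46,-0.77,-0.32,-0.05,-0.01,0.16,-0.45,-0.77,-0.32,-0.05,-0.02,0.18,-0.45,-0.77,-0.33,-0.06,-0.02,0.19,-0.44,-0.77,-0.34,-0.08,-0.04,0.21,-0.44,-0.76,-0.34,-0.09,-0.04,0.23,-0.43,-0.77,-0.35,-0.1,-0.05,0.26,-0.42,-0.76,-0.37,-0.12,-0.05,0.27,-0.41,-0.75], "hand": 70}}

```text
time_s: 27.78
tool_pos: [0.5459, 0.1043, 0.1966]
orientation: [[-0.189, 0.976, 0.104], [0.862, 0.114, 0.493], [0.47, 0.183, -0.864]]
contact_force: [-0.2, -0.1, -0.2]
gripper_width: 0.0596
gripper_force: 0.0
```

Emit:
{"name": "drive_tool", "arguments": {"plan": [-0.36,-0.14,-0.07,0.3,-0.4,-0.75,-0.38,-0.17,-0.06,0.32,-0.39,-0.74,-0.38,-0.19,-0.08,0.34,-0.38,-0.74,-0.38,-0.22,-0.07,0.36,-0.36,-0.73,-0.37,-0.26,-0.08,0.39,-0.35,-0.73,-0.38,-0.28,-0.08,0.4,-0.33,-0.72]}}

```text
time_s: 28.52
tool_pos: [0.5454, -0.0492, 0.1759]
orientation: [[-0.81, 0.587, 0.001], [0.587, 0.81, -0.002], [-0.002, -0.001, -1.0]]
contact_force: [-0.1, -1.3, -0.0]
gripper_width: 0.0598
gripper_force: 0.0
```

```bash
python3 - <<'E'
from plan import *
from h import cap
c=cap("side","hov")
q,P,R=now(); print(P,q)
y=np.r_[ty,0]; z=np.array([0,0,-1.]); Rg=Ro.from_matrix(np.c_[np.cross(y,z),y,z])
H=np.r_[tc,.058]
rows(P,R,cart(P,R,H+[0,0,.07],Rg,2)+cart(H+[0,0,.07],Rg,H,Rg,6),q)
E
```

```text
[ 0.547 -0.051  0.177] [ -6.373  21.96  105.609  -0.415  52.192 -60.469]
[0.06, 0.02, 0.4, -0.01, 0.02, 0.02, 0.05, 0.02, 0.41, -0.01, 0.02, 0.02, 0.0, 0.0, 0.19, 0.0, 0.0, 0.0, 0.0, 0.0, 0.2, 0.0, 0.0, 0.0, 0.0, 0.0, 0.19, 0.0, 0.0, 0.0, 0.0, -0.01, 0.2, 0.0, 0.0, 0.0, 0.0, 0.0, 0.19, 0.0, 0.0, 0.0, 0.0, 0.0, 0.2, 0.0, 0.0, 0.0] 
   -> [ 0.542 -0.046  0.058] q [ -6.  33. 109.   0.  38. -60.]
```

View pics/hov.png

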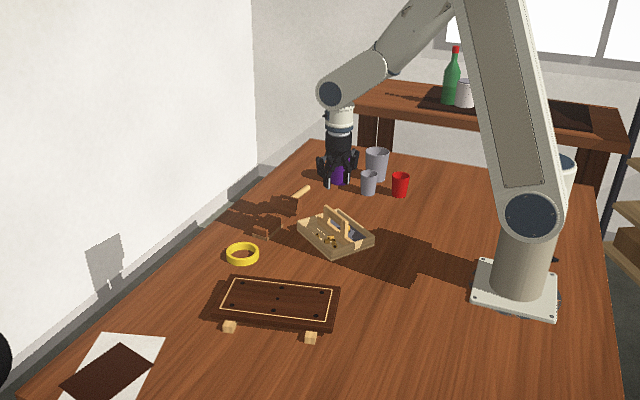

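The gripper hovers over the handle with its tips near (336,185), and the cup stands upright at (369,183). Time to descend and grip.

Emit:
{"name": "drive_tool", "arguments": {"plan": [0.06,0.02,0.4,-0.01,0.02,0.02,0.05,0.02,0.41,-0.01,0.02,0.02,0,0,0,0,0,0,0,0,0,0,0,0]}}

```text
time_s: 29.08
tool_pos: [0.5433, -0.043, 0.1282]
orientation: [[-0.803, 0.597, 0.001], [0.597, 0.802, 0.008], [0.004, 0.007, -1.0]]
contact_force: [1.0, 0.7, -0.1]
gripper_width: 0.0599
gripper_force: 0.0
```

```bash
python3 - <<'E'
from plan import *
q,P,R=now(); print(P,q)
y=np.r_[ty,0]; z=np.array([0,0,-1.]); Rg=Ro.from_matrix(np.c_[np.cross(y,z),y,z])
H=np.r_[tc,.058]
rows(P,R,cart(P,R,H,Rg,7),q)
E
```

```text
[ 0.543 -0.043  0.128] [ -6.027  25.918 107.523   0.619  46.578 -59.824]
[0.0, -0.01, 0.17, 0.01, 0.0, -0.01, -0.01, 0.0, 0.16, 0.0, -0.01, -0.01, 0.0, -0.01, 0.17, 0.01, 0.0, 0.0, 0.0, -0.01, 0.17, 0.0, 0.0, -0.01, 0.0, 0.0, 0.17, 0.01, -0.01, -0.01, 0.0, -0.01, 0.16, 0.0, 0.0, -0.01, -0.01, 0.0, 0.17, 0.01, 0.0, 0.0] 
   -> [ 0.543 -0.045  0.058] q [ -6.  33. 109.   0.  39. -60.]
```

Emit:
{"name": "drive_tool", "arguments": {"plan": [0.0,-0.01,0.17,0.01,0.0,-0.01,-0.01,0.0,0.16,0.0,-0.01,-0.01,0.0,-0.01,0.17,0.01,0.0,0.0,0.0,-0.01,0.17,0.0,0.0,-0.01,0.0,0.0,0.17,0.01,-0.01,-0.01,0.0,-0.01,0.16,0.0,0.0,-0.01,-0.01,0.0,0.17,0.01,0.0,0.0,0,0,0,0,0,0]}}

```text
time_s: 30.08
tool_pos: [0.5424, -0.0459, 0.0565]
orientation: [[-0.808, 0.589, -0.002], [0.589, 0.808, -0.0], [0.002, -0.002, -1.0]]
contact_force: [-0.7, 0.1, -0.1]
gripper_width: 0.0599
gripper_force: 0.0
```

Emit:
{"name": "drive_tool", "arguments": {"plan": [0,0,0,0,0,0,0,0,0,0,0,0,0,0,0,0,0,0,0,0,0,0,0,0,0,0,0,0,0,0,0,0,0,0,0,0,0,0,0,0,0,0], "hand": 0, "grip_force": 90}}

```text
time_s: 30.95
tool_pos: [0.5435, -0.0459, 0.058]
orientation: [[-0.808, 0.589, 0.0], [0.589, 0.808, -0.001], [-0.001, -0.0, -1.0]]
contact_force: [-0.7, 0.8, 6.0]
gripper_width: 0.0108
gripper_force: 88.7
```

Emit:
{"name": "drive_tool", "arguments": {"plan": [0,0,-0.05,0,0,0,0,0,-0.15,0,0,0,0,0,-0.25,0,0,0,0,0,-0.3,0,0,0,0,0,-0.25,0,0,0,0,0,-0.15,0,0,0,0,0,-0.05,0,0,0,0,0,0,0,0,0]}}

```text
time_s: 31.95
tool_pos: [0.5429, -0.0459, 0.1293]
orientation: [[-0.808, 0.589, -0.001], [0.589, 0.808, -0.0], [0.0, -0.001, -1.0]]
contact_force: [-0.1, -0.1, -5.1]
gripper_width: 0.0109
gripper_force: 87.8
```

```bash
python3 - <<'E'
from plan import *
from h import *
q,P,R=now(); s=sensors.get_state(); print(P,s["contact_force"],s["torque"],s["gripper_width"])
dz=P[2]-.058
# level check in side view: project expected tray corners and find tray edges nearby -> save + brass ball location
c=cap("side","lift"); im=c["img"]; hs=cv2.cvtColor(im,cv2.COLOR_RGB2HSV)
D=lambda x,y,z:np.r_[P[:2],0]+x*np.r_[tx,0]+y*np.r_[ty,0]+[0,0,z+dz]
u=proj(c,[D(-.1,.08,0),D(.1,.08,0),D(-.1,-.08,0),D(-.1,.08,.036),D(.1,.08,.036),D(-.1,-.08,.036)]); print(u)
# wood (tray) vs darker bench: column profile around bottom corners
g=cv2.cvtColor(im,cv2.COLOR_RGB2LAB)
for a,b in u[:3]:
    a,b=int(round(a)),int(round(b)); print((a,b),g[b-6:b+7,a,2].tolist(),hs[b-6:b+7,a,1].tolist())
Ht=np.r_[.55,.3306,.058+.142]; Hm=(P+Ht)/2; Hm[2]=.2
n=24; poses=[]
for k in range(1,n+1):
    a=k/n; a=a-np.sin(2*np.pi*a)/2/np.pi; b=min(1,2.2*k/n); b=b-np.sin(2*np.pi*b)/2/np.pi
    X=P+(Ht-P)*a; X[2]=P[2]+(Ht[2]-P[2])*b; poses.append((X,R))
rows(P,R,poses,q)
E
```

```text
[ 0.543 -0.046  0.129] [-0.113 -0.116 -5.14 ] [ 0.003 -0.006 -0.001] 0.010856338756619385
[[331.858 240.072]
 [297.367 210.097]
 [376.559 225.535]
 [332.245 229.353]
 [297.337 200.053]
 [377.442 215.173]]
(332, 240) [149, 149, 148, 147, 151, 153, 151, 147, 149, 145, 161, 149, 143] [108, 106, 104, 101, 107, 99, 120, 155, 176, 153, 170, 157, 147]
(297, 210) [147, 148, 148, 144, 147, 147, 147, 144, 144, 146, 148, 148, 144] [106, 114, 109, 109, 118, 106, 123, 135, 148, 161, 156, 156, 147]
(377, 226) [158, 157, 157, 159, 158, 157, 159, 161, 149, 144, 145, 145, 147] [169, 163, 166, 172, 168, 157, 160, 167, 160, 145, 147, 152, 156]
[0.0, 0.0, -0.01, 0.0, 0.0, 0.0, 0.01, 0.02, -0.03, 0.0, 0.0, 0.0, 0.03, 0.04, -0.1, 0.0, 0.0, 0.0, 0.06, 0.09, -0.15, 0.0, 0.0, 0.0, 0.1, 0.13, -0.2, 0.0, 0.0, 0.0, 0.13, 0.19, -0.22, 0.0, 0.0, 0.0, 0.17, 0.24, -0.19, 0.0, 0.0, 0.0, 0.2, 0.29, -0.15, 0.0, 0.0, 0.0] 
   -> [0.544 0.027 0.192] q [  2.  21. 105.  -0.  54. -52.]
[0.25, 0.35, -0.09, 0.0, 0.0, 0.0, 0.26, 0.38, -0.03, 0.0, 0.0, 0.0, 0.29, 0.41, -0.01, 0.0, 0.0, 0.0, 0.3, 0.43, 0.0, 0.0, 0.0, 0.0, 0.3, 0.42, 0.0, 0.0, 0.0, 0.0, 0.29, 0.42, 0.0, 0.0, 0.0, 0.0, 0.27, 0.38, 0.0, 0.0, 0.0, 0.0, 0.24, 0.34, 0.0, 0.0, 0.0, 0.0] 
   -> [0.548 0.257 0.2  ] q [ 24.  25.  97.  -0.  58. -30.]
[0.21, 0.3, 0.0, 0.0, 0.0, 0.0, 0.17, 0.24, 0.0, 0.0, 0.0, 0.0, 0.13, 0.19, 0.0, 0.0, 0.0, 0.0, 0.09, 0.13, 0.0, 0.0, 0.0, 0.0, 0.06, 0.08, 0.0, 0.0, 0.0, 0.0, 0.03, 0.05, 0.0, 0.0, 0.0, 0.0, 0.01, 0.02, 0.0, 0.0, 0.0, 0.0, 0.0, 0.0, 0.0, 0.0, 0.0, 0.0] 
   -> [0.55  0.331 0.2  ] q [ 30.  28.  92.   0.  60. -24.]
```

The tray's corner edges in the picture are where they should be for a level tray, and the moment on the wrist is near zero. I'll carry it smoothly to the drawer front.

Emit:
{"name": "drive_tool", "arguments": {"plan": [0.0,0.0,-0.01,0.0,0.0,0.0,0.01,0.02,-0.03,0.0,0.0,0.0,0.03,0.04,-0.1,0.0,0.0,0.0,0.06,0.09,-0.15,0.0,0.0,0.0,0.1,0.13,-0.2,0.0,0.0,0.0,0.13,0.19,-0.22,0.0,0.0,0.0,0.17,0.24,-0.19,0.0,0.0,0.0,0.2,0.29,-0.15,0.0,0.0,0.0]}}

```text
time_s: 33.0
tool_pos: [0.5447, 0.0288, 0.1936]
orientation: [[-0.808, 0.589, 0.0], [0.589, 0.808, -0.0], [-0.0, -0.0, -1.0]]
contact_force: [0.1, 0.1, -4.5]
gripper_width: 0.0106
gripper_force: 87.8
```

Emit:
{"name": "drive_tool", "arguments": {"plan": [0.25,0.35,-0.09,0.0,0.0,0.0,0.26,0.38,-0.03,0.0,0.0,0.0,0.29,0.41,-0.01,0.0,0.0,0.0,0.3,0.43,0.0,0.0,0.0,0.0,0.3,0.42,0.0,0.0,0.0,0.0,0.29,0.42,0.0,0.0,0.0,0.0,0.27,0.38,0.0,0.0,0.0,0.0,0.24,0.34,0.0,0.0,0.0,0.0]}}

```text
time_s: 34.0
tool_pos: [0.5479, 0.2591, 0.2006]
orientation: [[-0.808, 0.589, -0.001], [0.589, 0.808, -0.0], [0.0, -0.001, -1.0]]
contact_force: [0.3, -0.3, -4.0]
gripper_width: 0.011
gripper_force: 87.8
```

Emit:
{"name": "drive_tool", "arguments": {"plan": [0.21,0.3,0.0,0.0,0.0,0.0,0.17,0.24,0.0,0.0,0.0,0.0,0.13,0.19,0.0,0.0,0.0,0.0,0.09,0.13,0.0,0.0,0.0,0.0,0.06,0.08,0.0,0.0,0.0,0.0,0.03,0.05,0.0,0.0,0.0,0.0,0.01,0.02,0.0,0.0,0.0,0.0,0.0,0.0,0.0,0.0,0.0,0.0]}}

```text
time_s: 35.0
tool_pos: [0.5504, 0.3303, 0.2]
orientation: [[-0.808, 0.59, -0.001], [0.59, 0.808, -0.001], [0.0, -0.001, -1.0]]
contact_force: [-0.1, -0.8, -4.5]
gripper_width: 0.0114
gripper_force: 87.8
```

Emit:
{"name": "drive_tool", "arguments": {"plan": [0,0,0,0,0,0,0,0,0,0,0,0,0,0,0,0,0,0,0,0,0,0,0,0,0,0,0,0,0,0,0,0,0,0,0,0]}}

```text
time_s: 35.75
tool_pos: [0.5503, 0.3306, 0.2]
orientation: [[-0.808, 0.589, -0.001], [0.589, 0.808, -0.0], [0.0, -0.001, -1.0]]
contact_force: [0.1, -0.3, -4.7]
gripper_width: 0.011
gripper_force: 87.8
```

```bash
python3 - <<'E'
from plan import *
from h import *
q,P,R=now(); s=sensors.get_state(); print(P,s["contact_force"],s["torque"],s["gripper_width"],s["gripper_force"],np.abs(s["joint_velocities"]).max())
dz=P[2]-.058; D=lambda x,y,z:np.r_[P[:2],0]+x*np.r_[tx,0]+y*np.r_[ty,0]+[0,0,z+dz]
for n in("side","top"):
    c=cap(n,"fin_"+n); im=c["img"]; hs=cv2.cvtColor(im,cv2.COLOR_RGB2HSV); m=cv2.inRange(hs,(17,100,50),(28,255,255))
    b=proj(c,[D(0,-.04,.024)])[0]; x,y=b.astype(int); w=m[y-9:y+10,x-9:x+10]; ys,xs=np.nonzero(w); print(n,"ball exp",b,"seen",xs.mean()+x-9 if len(xs) else None,ys.mean()+y-9 if len(xs) else None,len(xs))
    u=proj(c,[D(-.1,.08,0),D(.1,.08,0),D(-.1,-.08,0)]); 
    for a,bb in u.round().astype(int): print((a,bb),hs[bb-6:bb+7,a,1].tolist())
E
```

```text
[0.55  0.331 0.2  ] [ 0.112 -0.269 -4.707] [ 0.037 -0.044  0.01 ] 0.010957781153018403 87.81772255897522 0.3585379601680357
side ball exp [293.765 250.969] seen 292.03 250.10000000000002 200
(np.int64(268), np.int64(298)) [102, 105, 101, 101, 97, 97, 139, 162, 156, 170, 148, 156, 167]
(np.int64(232), np.int64(253)) [113, 111, 111, 119, 126, 131, 124, 121, 152, 174, 188, 174, 182]
(np.int64(330), np.int64(275)) [146, 162, 148, 161, 171, 163, 167, 166, 166, 161, 155, 159, 159]
top ball exp [179.682 238.191] seen 178.23762376237624 239.15841584158414 101
(np.int64(118), np.int64(243)) [20, 20, 20, 22, 20, 20, 18, 15, 9, 28, 87, 10, 19]
(np.int64(171), np.int64(179)) [146, 137, 152, 149, 140, 152, 112, 92, 89, 90, 88, 90, 90]
(np.int64(169), np.int64(283)) [91, 86, 90, 88, 89, 97, 123, 154, 128, 117, 120, 147, 140]
```

```bash
python3 -c "
from rig import robot
print(robot.job_done())"
```

```text
the job is handed in; nothing more can be done
None
```

I handed the job in at about 36 s without seeing the verdict: six inserts counted in the bin after the pour, the cup back upright and released, the ball in its pocket, and the tray held level and still about 10 cm above the middle of the drawer front.

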